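# Photograph a batch of finished glass on the document-camera stand

## Task

Photograph the finished amber glass pieces: swing the camera arm out to the side until the camera head is clear of the white board, move the brick from the board to lie squarely on its dark steel plate, and stand every glass piece upright and wholly on the board. Only when all that is done, swing the camera back over the middle of the board, push the shutter lever to its stop and let it spring back (never trip it while the camera is off the board), and finally swing the camera clear again, leaving the glass standing on the board. Leave the other things on the bench alone.

Things in the scene. Friction and masses are not known exactly. Their poses are not given: they have to be found in the camera images.
- stand: fixed document-camera stand on the bench: a square white board 240 x 240 mm, 18 mm thick, joined at its +x side by a dark tongue (to x = 250 mm, 14 mm thick) to an upright column 30 mm across, 240 mm tall, at x = +220 mm. Origin: centre of the board's underside; z up, board edges along x and y
- board_center (a point): centre of the white board's top face (18 mm above the bench), axes as stand
- camera_arm (a joint): swing of the camera arm about the column's vertical axis, rad. 0: the arm points along the stand's -x and the lens is over the board's centre; grows counter-clockwise seen from above (camera goes to the stand's -y side); stops at -0.35 and 1.4. The head is clear of the board beyond 0.85. Stays where it is left (friction 0.2 N m, about 1 N at the post)
- swing_pivot (a point): on the column's axis at the height of swing_post
- swing_post (a point): on the bright steel upright post on top of the camera head by which the arm is swung: 20 mm across, free from 275 to 337 mm above the bench; this point is on its axis at 315 mm, 220 mm from swing_pivot. The black camera head (62 x 66 mm) is below it, from 275 down to 191 mm; the flat arm (22 mm wide, 249 to 267 mm high) runs from it to the column
- lens (a point): centre of the lens's underside, 190 mm above the bench, straight below the post
- shutter_box: fixed grey box 120 (x) x 90 (y) x 60 mm high with the shutter lever on top. Origin: centre of its underside; z up
- shutter_lever (a joint): sprung lever turning flat over the box, rad: 0 at rest, where it points along the box's -x; turns counter-clockwise seen from above (its pin goes to the box's -y side) to its stop at 1.0. The spring returns it; force at the pin about 1.5 N at rest, 5 N at the stop. The shot counts from 0.9 on, with a moment's hold (0.1 s)
- lever_pin (a point): on the lever's upright black pin: 16 mm across, from 79 (above the flat lever) to 121 mm above the bench; this point is on its axis at 105 mm, 75 mm from lever_pivot
- lever_pivot (a point): on the lever's vertical axis (30 mm to the box's +x from its origin), at the height of lever_pin
- plate: fixed dark steel plate on the bench, 230 (x) x 90 (y) x 6 mm: where the brick belongs. Origin: centre of its underside
- brick: loose pale buff insulating brick 190 (x) x 56 (y) x 62 mm high, about 0.4 kg, starts lying on the board. Origin: centre of its underside
- g_dome: amber glass paperweight, round, 62 mm across with straight sides to 38 mm, then domed, 58 mm high, about 0.36 kg. Origin: centre of its underside; z is its upright axis. May be absent
- g_column: amber glass plain flat-topped cylinder, 60 mm across, 68 mm high, about 0.46 kg. Origin: centre of its underside; z is its upright axis. May be absent
- g_block: amber glass square block (cube), 58 x 58 mm, 58 mm high, about 0.45 kg. Origin: centre of its underside; z is its upright axis. May be absent
- g_flask: amber glass flask, 62 mm across up to 50 mm high, with a neck 30 mm across on top, 84 mm high in all, about 0.38 kg. Origin: centre of its underside; z is its upright axis. May be absent
- mould: bystander among the glass: turned dark wooden mould, 72 mm across at its widest, 66 mm high. Origin: centre of its underside
- frit_jar: bystander: jar 72 mm across, 110 mm high. Origin: centre of its underside
- mug: bystander: white mug 80 mm across, 90 mm high. Origin: centre of its underside
- paddle: bystander: spatula with a wooden handle, lying on the bench. Origin: its middle, underside
- brush: bystander: brush lying on the bench. Origin: its middle, underside
- spanner: bystander: steel spanner lying on the bench. Origin: its middle, underside
Not all that is in view belongs to the job. What is shaped like the g_block but green or pink is not meant.

How it is judged:
By the outcome, as a careful person would: the job done as asked, in the order asked, and still so for the second after the job is handed in, with the robot touching nothing.
Of g_dome, g_column, g_block, g_flask only 2 to 4 are there at a start; the rules pass over those that are not, and their reading is None.
At some moment in a run one of g_dome, g_column, g_block, g_flask, brick may be knocked a few centimetres aside while the robot is not near it.
It also fails if it takes over 210 s, if anything falls off the work surface, if the arm or the gripper's body presses on something with over 40 N, if the wrist force passes 120 N, or if a joint passes its speed limit or range.

## Robot

A 6-joint arm with a two-finger parallel gripper is mounted at the origin on the work surface. World frame = base frame: x ahead of the robot, y to its left, z up, the work surface at z = 0. Lengths are in m, angles in rad, forces in N, time in s.
With the tool pointing down it reaches from about 0.275 to 0.825 m from the base axis. Payload 4.9 kg.
Tool frame: the origin (TCP) lies where the fingers leave the gripper's body, on its centre line; the fingertips stand manip.tcp_to_tips ahead of it and the grasp point (between the pads) lies 54 mm ahead of it (manip.tcp_to_tips is the distance from the TCP to the fingertips, in m); z points along the fingers, y is the line along which they close (so a half turn about z gives the same grasp; the last joint's range is limited). The gripper opens to 85 mm and grips with 20 to 120 N. Pads are 22 mm wide; open, the fingers measure 114 mm over their backs; the gripper's body (76 mm by 85 mm) begins 54 mm behind the grasp point. The pads swing forward as they close: fully open they stand 13 mm farther back than shut.
Start: joints at [-1.238, 0.326, -0.193, 1.052, 0, 1.437], TCP at [0.248, -0.491, 0.304] pointing down, gripper open.
Joint ranges: [-2.65, 2.65], [-0.97, 1.79], [-1.3, 1.35], [-1.93, 2.1], [-1.47, 1.37], [-3.14, 3.14]. Speed limits (rad/s): [2.57, 2.57, 3.14, 3.14, 3.14, 3.14].

## Interface

Orientations are given as a unit quaternion [x, y, z, w].
In Python, from plant import manip gives the robot as it stands.
- The arm moves only by the tool jog_arm, never from a script. Its argument "steps" is a list of rows, each a list of 5 numbers: the opening, from -1 (shut) to 1 (fully open), then the shift along the tool's x, y, z in units of 15 cm (1.0 is 15 cm), then the turn about the tool's z in units of 120 degrees (1.0 is 120 degrees). In form: [[hand, tx, ty, tz, roll], ...]. A call has 1 to 8 rows; each row shifts and turns the commanded pose from where the row before left it, along the tool's axes as they then stand; what a row does not reach is not made up. A row lasts 1/12 s, in which the tool goes at most 41.7 mm and 7.16 degrees, less where a joint would pass 70% of its speed; a pose out of reach is approached as far as the arm can. A call with a number of a shift or a turn outside -1 to 1 is refused whole. A call with a gripper value outside its range is refused whole. The fingers move at their own pace and stop on an object; "force" is the grip in N (left out, the last holds). Time passes only in rows, so rows that do not move let the fingers close. It gives the time, the measured TCP pose, the force, the opening and the grip force at its end, in the units of the state.
- manip.read_state(): the state, without advancing time (a new reading comes with each control period).
- manip.camera(name): name is "scene" or "top" or "wrist"; returns the picture (400x640x3 uint8, red, green, blue); there is no depth.
- manip.camera_model(name): a dict with "mtx" (3x3 intrinsics, pixels), "rvec" (rotation vector, rad) and "tvec" (3), from world to camera coordinates, as OpenCV has them. Camera axes: x right, y down, z forward; pixel columns grow to the right and rows downward; lengths in m; the calibration is good to about 2 mm. A picture is of the moment at which its call begins: read the wrist's pose just before it. camera_model takes no time and is no camera call; for the wrist camera it gives the pose at the moment of the call.
- manip.sign_off(): hands the job in; it is judged then, once.
The state is a dict: "time_s": time; "joint_pos": joint angles; "dq": joint speeds; "joint_efforts": joint torques, N m; "position": TCP position; "orientation": TCP orientation; "contact_force": force on the tool from outside, world axes, zero at the start; "moment": the same for the moment, N m; "width": finger opening in m; "gripper_force": force on a finger pad.
Only numpy, scipy, OpenCV 4.12 (cv2) and the standard library are available. Lean on these libraries where they do the work, as an engineer would, in place of code of your own. Each camera call takes 0.05 s, during which the arm holds its last target. There are 200 camera calls.

## Working session

There is one attempt and no reset: what is moved stays moved. The work goes in short steps, Python scripts to look and compute and a tool call to move; the robot and the scene stay as the last step left them, time stands still between calls to the robot, and variables do not carry over. Pictures are saved under pics/ and viewed, at most 14 in all, crops included, and the job is handed in when it is done.

Besides the shell and the picture viewer there is one more tool, called after ">>>" in YAML: its name, and indented under it one key for each argument. jog_arm: Moves the arm, as the interface text tells. Shifts and turns lie within -1 to 1; 1 stands for 15 cm of shift or 120 degrees of turn. Its arguments: {"type":"object","properties":{"steps":{"type":"array","items":{"type":"array","items":{"type":"number","minimum":-1,"maximum":1}}},"force":{"type":"number"}},"required":["steps"]}

```bash
mkdir -p pics; ls
python3 - <<'E'
from plant import manip
import cv2,numpy as np
s=manip.read_state(); print(s, manip.tcp_to_tips)
a=manip.camera("scene");b=manip.camera("top")
cv2.imwrite("pics/s0.png",a[...,::-1]);cv2.imwrite("pics/t0.png",b[...,::-1])
for n in("scene","top","wrist"):
  m=manip.camera_model(n);print(n,m)
E
```

```text
pics
{'time_s': 0.0, 'joint_pos': array([-1.23820288e+00,  3.26953786e-01, -1.93581066e-01,  1.05200540e+00,
       -6.55101650e-06,  1.43660115e+00]), 'dq': array([-7.27075526e-04, -1.10645727e-03, -1.52391884e-05, -5.14295717e-04,
        1.32075906e-03,  2.37189306e-03]), 'joint_efforts': array([-5.15630290e-05, -4.43391681e+01,  2.62440383e+01,  1.54295278e-02,
       -1.84354994e-04, -5.01366415e-06]), 'position': array([ 0.24737186, -0.49071768,  0.30309741]), 'orientation': array([ 9.72886589e-01,  2.31281051e-01, -8.96157468e-05, -8.67353479e-04]), 'contact_force': array([ 0.33977175, -0.28442851,  0.43815629]), 'moment': array([ 0.02606066, -0.07101871,  0.0429936 ]), 'gripper_force': 0.0, 'width': 0.08518899858307377} 0.0726
scene {'mtx': array([[388.30479655,   0.        , 316.76497155],
       [  0.        , 388.30479655, 198.05211464],
       [  0.        ,   0.        ,   1.        ]]), 'rvec': array([ 1.84982948,  1.96985953, -0.54922673]), 'tvec': array([ 0.02425812, -0.33757583,  1.85109541])}
top {'mtx': array([[444.24961238,   0.        , 317.33859451],
       [  0.        , 444.24961238, 206.36298196],
       [  0.        ,   0.        ,   1.        ]]), 'rvec': array([ 2.17043931, -2.03881641,  0.22404128]), 'tvec': array([-0.02816339,  0.52896648,  1.7822627 ])}
wrist {'mtx': array([[335.26262796,   0.        , 320.09608053],
       [  0.        , 335.26262796, 199.27476121],
       [  0.        ,   0.        ,   1.        ]]), 'rvec': array([-2.47784927,  1.52112519,  0.20665541]), 'tvec': array([-0.54898577, -0.03528725,  0.37721693])}
```

View pics/s0.png

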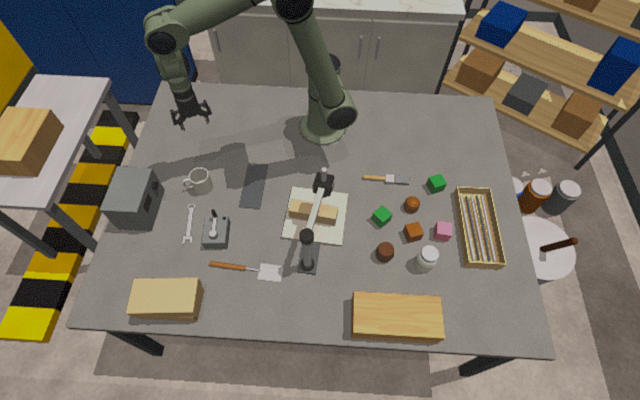

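View pics/t0.png

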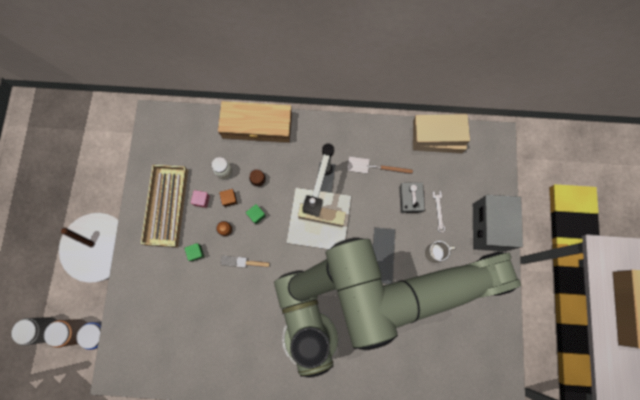

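Scene/top: the stand is at top (320,218), with the camera head over the board at about (313,205) and the brick on the board. The amber pieces are at top (228,197), a cube, and (224,228), a round one. The plate is at (384,253), the shutter box at (412,198), and the mould at (257,177). I'll zoom in.

```bash
cat > h.py <<'E'
from plant import manip
import cv2,numpy as np
def M(n):
    m=manip.camera_model(n);R=cv2.Rodrigues(np.array(m["rvec"]))[0];return np.array(m["mtx"]),R,np.array(m["tvec"]).ravel()
def ray(n,uv,mod=None):
    K,R,t=mod or M(n);p=cv2.undistortPoints(np.array(uv,float).reshape(-1,1,2),K,None).reshape(-1,2)
    return -R.T@t,np.c_[p,np.ones(len(p))]@R
def at(n,uv,z,mod=None):
    c,d=ray(n,uv,mod);return (c+d*((z-c[2])/d[:,2])[:,None])[:,:2]
def proj(n,P,mod=None):
    K,R,t=mod or M(n);return cv2.projectPoints(np.array(P,float).reshape(-1,1,3),cv2.Rodrigues(R)[0],t,K,None)[0].reshape(-1,2)
def blobs(img,lo,hi,amin=40):
    h=cv2.cvtColor(img,cv2.COLOR_RGB2HSV);m=cv2.inRange(h,np.array(lo),np.array(hi))
    return [c for c in cv2.findContours(m,cv2.RETR_EXTERNAL,cv2.CHAIN_APPROX_NONE)[0] if cv2.contourArea(c)>amin]
E
python3 - <<'E'
from h import *
a=cv2.imread("pics/s0.png");b=cv2.imread("pics/t0.png")
up=lambda i,y,x,h,w:cv2.resize(i[y:y+h,x:x+w],(800,int(800*h/w)),interpolation=cv2.INTER_CUBIC)
cv2.imwrite("pics/c1.png",np.vstack([up(a,155,150,130,330)[:300],up(b,140,180,120,330)[:290]]))
E
```

```text
(no output)
```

View pics/c1.png

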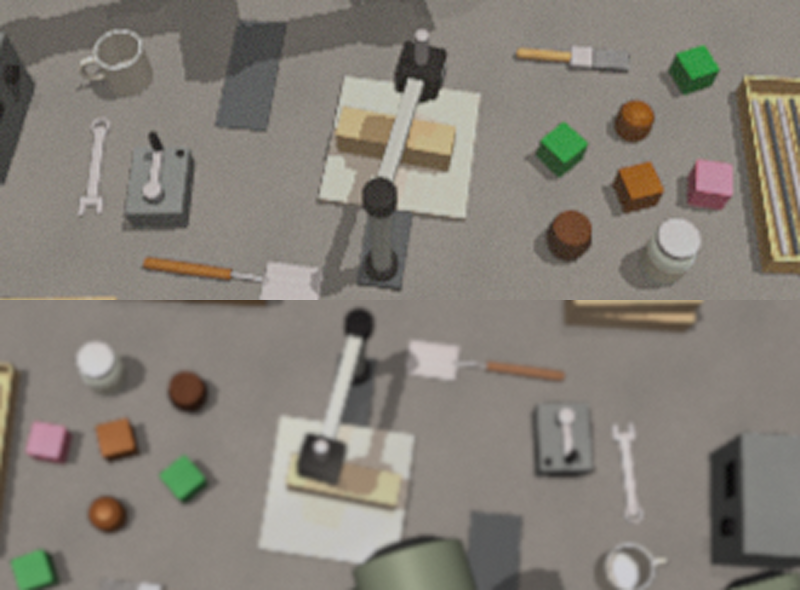

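Only the dome and the block are present, and both look upright. Next I'll measure the board, brick, plate, box, lever and glass pieces.

```bash
cat > meas.py <<'E'
from h import *
def run(A,n,zs=None):
    h=cv2.cvtColor(A,cv2.COLOR_RGB2HSV)
    def roi(c,box):
        x,y=c.reshape(-1,2).mean(0);return box[0]<x<box[1] and box[2]<y<box[3]
    box={"scene":(270,360,180,250),"top":(280,360,180,255)}[n]
    m=[c for c in blobs(A,(15,0,150),(60,60,255),100) if roi(c,box)]
    return h,m
E
python3 - <<'E'
from h import *
S=cv2.imread("pics/s0.png")[...,::-1].copy();T=cv2.imread("pics/t0.png")[...,::-1].copy()
def pv(A,n,pts):
    h=cv2.cvtColor(A,cv2.COLOR_RGB2HSV)
    for x,y in pts: print(n,(x,y),h[y,x])
pv(S,"s",[(295,228),(335,200),(315,212),(255,180),(215,222),(412,204),(413,228),(413,237),(385,248),(270,225)])
pv(T,"t",[(300,235),(335,218),(345,230),(384,240),(405,205),(228,197),(224,228),(257,177),(300,170)])
for A,n,z in((S,"scene",.03),(T,"top",.03)):
  for c in blobs(A,(5,150,60),(18,255,255)):
    m=cv2.moments(c);u=(m["m10"]/m["m00"],m["m01"]/m["m00"]);print(n,"amber",np.round(u,1),cv2.contourArea(c),at(n,[u],z).round(3),cv2.boundingRect(c))
E
```

```text
s (295, 228) [ 35  17 195]
s (335, 200) [ 32  20 190]
s (315, 212) [ 27  15 191]
s (255, 180) [60  6 83]
s (215, 222) [176  10 187]
s (412, 204) [ 15 190 146]
s (413, 228) [ 16 212 150]
s (413, 237) [ 11 136  79]
s (385, 248) [ 12 154 111]
s (270, 225) [ 18  27 140]
t (300, 235) [ 20   8 195]
t (335, 218) [ 24  58 186]
t (345, 230) [ 23  11 181]
t (384, 240) [120   3  90]
t (405, 205) [24 13 98]
t (228, 197) [ 13 156 163]
t (224, 228) [ 13 145 172]
t (257, 177) [ 10 148 100]
t (300, 170) [ 15  23 135]
scene amber [226.5 265.3] 88.5 [[ 0.733 -0.318]] (210, 262, 35, 8)
scene amber [413.9 229.6] 164.0 [[0.537 0.392]] (406, 222, 17, 18)
scene amber [412.4 202.5] 109.0 [[0.412 0.395]] (405, 197, 15, 13)
scene amber [530.9 201.1] 351.0 [[0.372 0.887]] (519, 182, 32, 31)
scene amber [567.4 122.9] 98.5 [[-0.081  1.161]] (554, 112, 32, 24)
scene amber [588.7   4.7] 55.0 [[-1.065  1.56 ]] (581, 0, 16, 12)
top amber [223.6 228. ] 117.0 [[0.419 0.388]] (217, 222, 14, 13)
top amber [227.8 197.2] 141.5 [[0.552 0.385]] (221, 190, 15, 15)
```

Run:
```python
from h import *
S=cv2.imread("pics/s0.png")[...,::-1].copy();T=cv2.imread("pics/t0.png")[...,::-1].copy()
def hull(A,n,lo,hi,b,z,nm,k=None):
  h=cv2.cvtColor(A,cv2.COLOR_RGB2HSV);m=cv2.inRange(h,np.array(lo),np.array(hi));q=np.zeros_like(m);q[b[2]:b[3],b[0]:b[1]]=1;m=m*q
  m=cv2.morphologyEx(m,cv2.MORPH_OPEN,np.ones((3,3)))
  cs=cv2.findContours(m,cv2.RETR_EXTERNAL,cv2.CHAIN_APPROX_NONE)[0]; cs=[c for c in cs if cv2.contourArea(c)>30]
  if not cs: print(nm,n,"none");return
  p=np.vstack(cs).reshape(-1,2)
  w=at(n,p,z).astype(np.float32)*1000
  r=cv2.minAreaRect(w);print(nm,n,np.round(r[0],1),np.round(r[1],1),round(r[2],1))
for A,n,b in((S,"scene",(275,355,180,250)),(T,"top",(282,356,180,250))):
  hull(A,n,(15,0,165),(60,45,255),b,.018,"board")
for A,n,b in((S,"scene",(275,355,190,230)),(T,"top",(290,350,195,235))):
  hull(A,n,(15,50,110),(35,160,255),b,.08,"brick")
hull(S,"scene",(0,0,50),(179,30,98),(236,272,160,212),.006,"plate")
hull(T,"top",(0,0,50),(179,30,98),(370,402,225,282),.006,"plate")
hull(T,"top",(0,0,40),(179,30,125),(398,428,182,216),.06,"box")
hull(S,"scene",(0,0,40),(179,30,135),(202,230,212,250),.06,"box")
up=lambda i,y,x,h,w:cv2.resize(i[y:y+h,x:x+w],(400,int(400*h/w)),interpolation=cv2.INTER_CUBIC)
cv2.imwrite("pics/c2.png",np.hstack([up(S,205,195,50,50),up(T,175,390,50,50)])[...,::-1])
```

```text
board scene [481.6  -0.5] [238.3 248.4] 85.1
board top [510.5  -5.3] [239.1 287.3] 85.4
brick scene [497. -11.] [191.4  59. ] 82.0
brick top [492.8 -15.8] [185.4  61.1] 82.5
plate scene [ 332.4 -274.7] [ 97.  190.7] 88.6
plate top [ 353.6 -295.2] [216.4 120.5] 3.6
box top [ 585.5 -383.1] [129.5 106.4] 4.8
box scene [ 613.  -372.2] [140.8  99.2] 3.8
```

View pics/c2.png

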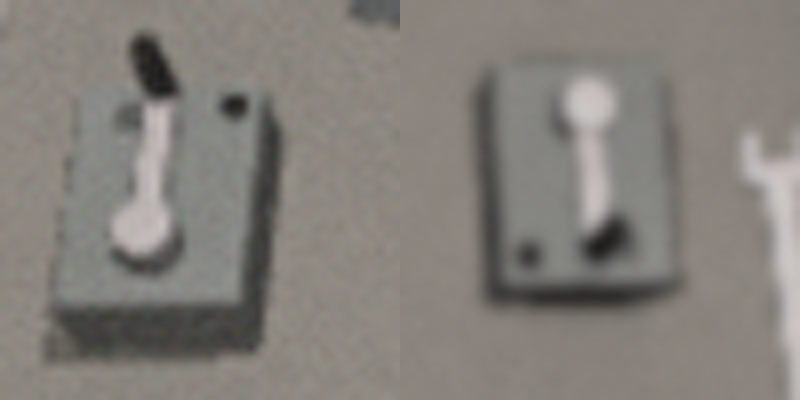

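Run:
```python
from h import *
def tri(a,b):
  c1,d1=ray("scene",[a]);c2,d2=ray("top",[b]);d1=d1[0];d2=d2[0]
  s=np.linalg.lstsq(np.c_[d1,-d2],c2-c1,rcond=None)[0];p,q=c1+d1*s[0],c2+d2*s[1];return ((p+q)/2).round(3),np.linalg.norm(p-q).round(4)
S=lambda x,y:(150+x*.4125,155+y*.4125)
T=lambda x,y:(180+x*.4125,140+(y-300)*.4125)
print("post",tri(S(422,36),T(321,446)),"coltop",tri(S(380,196),T(359,323)))
print("postz",at("scene",[S(422,36)],.337),at("top",[T(321,446)],.337))
print("colz",at("scene",[S(380,196)],.267),at("top",[T(359,323)],.267))
print("colbase",at("scene",[S(382,262)],.014))
for u in [(343,78),(480,95),(466,216),(320,200)]: print("board s",at("scene",[S(*u)],.018))
for u in [(281,417),(413,434),(261,547)]: print("board t",at("top",[T(*u)],.018))
print("piv",at("scene",[(212.8,233.5)],.077),at("top",[(413.75,187.5)],.077))
print("pin",at("scene",[(213.1,210)],.121),at("top",[(416.9,203.8)],.121),tri((213.1,210),(416.9,203.8)))
```

```text
post (array([0.49 , 0.024, 0.333]), np.float64(0.0058)) coltop (array([ 0.706, -0.021,  0.263]), np.float64(0.007))
postz [[0.49291048 0.02644771]] [[0.48933497 0.02051471]]
colz [[ 0.70773817 -0.01692658]] [[ 0.7050403 -0.0240881]]
colbase [[ 0.69805962 -0.01748324]]
board s [[ 0.36173487 -0.11028007]]
board s [[0.38105126 0.12995543]]
board s [[0.61256975 0.11156184]]
board s [[ 0.59947735 -0.12519391]]
board t [[0.6115378  0.10158243]]
board t [[ 0.5953631  -0.13189853]]
board t [[0.37964172 0.11911653]]
piv [[ 0.62804398 -0.38021899]] [[ 0.63016883 -0.38836034]]
pin [[ 0.55130212 -0.38493644]] [[ 0.55124931 -0.39275716]] (array([ 0.551, -0.389,  0.12 ]), np.float64(0.0075))
```

>>> jog_arm:
  steps:
    - [1,0,0,-0.13,-0.059]
    - [1,0,0,-0.13,-0.059]
    - [1,0,0,-0.13,-0.059]
    - [1,0,0,-0.13,-0.059]
    - [1,0,0,-0.13,-0.059]
    - [1,0,0,-0.13,-0.059]
    - [1,0,0,-0.13,-0.059]
    - [1,0,0,-0.13,-0.059]

```text
time_s: 0.77
position: [0.2474, -0.4909, 0.4604]
orientation: [0.745, 0.667, 0.0, -0.0]
contact_force: [0.5, -1.3, 0.4]
width: 0.0856
gripper_force: 0.0
```

>>> jog_arm:
  steps:
    - [1,0,0,0,-0.059]
    - [1,0,0,0,-0.059]
    - [1,0,0,0,-0.059]
    - [1,0,0,0,-0.059]
    - [1,0,0,0,-0.059]
    - [1,0,0,0,-0.059]
    - [1,0,0,0,-0.059]
    - [1,0,0,0,-0.059]

```text
time_s: 1.43
position: [0.2475, -0.491, 0.4594]
orientation: [0.339, 0.941, 0.0, -0.0]
contact_force: [0.2, -0.0, 0.3]
width: 0.0853
gripper_force: 0.0
```

>>> jog_arm:
  steps:
    - [1,0,0,0,-0.059]
    - [1,0,0,0,-0.059]
    - [1,0,0,0,-0.059]
    - [1,0,0,0,-0.059]
    - [1,0,0,0,0]
    - [1,0,0,0,0]

```text
time_s: 1.93
position: [0.2475, -0.4911, 0.4595]
orientation: [0.103, 0.995, 0.0, -0.0]
contact_force: [0.3, 0.5, 0.4]
width: 0.0856
gripper_force: 0.0
```

```bash
cat >> h.py <<'E'
def go(x,y,z,th=None):
    "shift in tool axes (units of 15 cm) to reach TCP x,y,z and the roll (units of 120 deg) to have tool x at angle th deg"
    s=manip.read_state();q=s["orientation"];from scipy.spatial.transform import Rotation as Ro
    R=Ro.from_quat(q).as_matrix();d=R.T@(np.array([x,y,z])-s["position"])/.15
    t=np.degrees(np.arctan2(R[1,0],R[0,0]));r=0 if th is None else -((th-t+180)%360-180)/120
    print("t",round(s["time_s"],2),"pos",s["position"].round(4),"th",round(t,1),"F",s["contact_force"].round(1),"w",round(s["width"],4),"-> shift",d.round(3),"roll",round(r,4))
E
python3 - <<'E'
from h import *
go(.491,.0235,.46,169)
print(manip.read_state()["joint_pos"].round(3))
A=manip.camera("wrist");cv2.imwrite("pics/w1.png",A[...,::-1])
E
```

```text
t 1.93 pos [ 0.2475 -0.4911  0.4595] th 168.2 F [0.3 0.5 0.4] w 0.0856 -> shift [-8.86e-01  3.69e+00 -1.00e-03] roll -0.0069
[-1.238  0.278  0.133  1.426 -0.    -1.032]
```

View pics/w1.png

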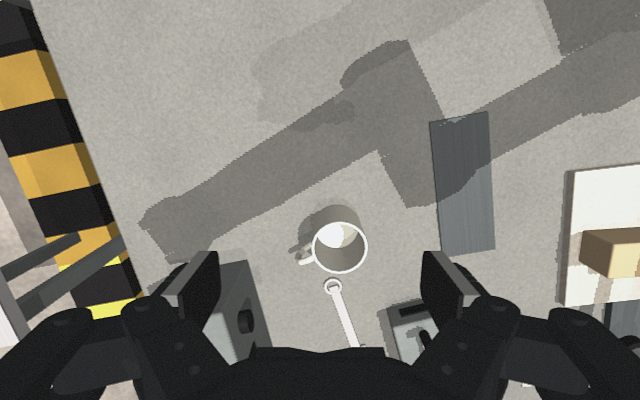

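Plate corners show at (430,122), (489,111), (495,248) and (440,256). Moving on to above the post.

Run:
```python
from h import *
w=at("wrist",[(430,122),(489,111),(495,248),(440,256)],.006)*1000
print(w.round(1),w.mean(0));d=w[2]-w[1]+w[3]-w[0];print(np.linalg.norm(w[2]-w[1]),np.linalg.norm(w[1]-w[0]),np.degrees(np.arctan2(d[1],d[0])))
```

```text
[[ 236.4 -317.5]
 [ 238.3 -228.5]
 [ 464.6 -234.8]
 [ 460.4 -327. ]] [ 349.90783789 -276.96092928]
226.3786140462639 89.04617471825965 -2.0141881429633917
```

>>> jog_arm:
  steps:
    - [1,-0.055,0.23,0,0]
    - [1,-0.055,0.23,0,0]
    - [1,-0.055,0.23,0,0]
    - [1,-0.055,0.23,0,0]
    - [1,-0.055,0.23,0,0]
    - [1,-0.055,0.23,0,0]
    - [1,-0.055,0.23,0,0]
    - [1,-0.055,0.23,0,0]

```text
time_s: 2.65
position: [0.3682, -0.2325, 0.46]
orientation: [0.103, 0.995, -0.0, 0.0]
contact_force: [2.1, 0.4, 0.6]
width: 0.0856
gripper_force: 0.0
```

>>> jog_arm:
  steps:
    - [1,-0.055,0.23,0,0]
    - [1,-0.055,0.23,0,0]
    - [1,-0.055,0.23,0,0]
    - [1,-0.055,0.23,0,0]
    - [1,-0.055,0.23,0,0]
    - [1,-0.055,0.23,0,0]
    - [1,0,0,0,0]
    - [1,0,0,0,0]

```text
time_s: 3.32
position: [0.4585, -0.0399, 0.4597]
orientation: [0.1, 0.995, -0.0, -0.0]
contact_force: [0.1, -0.3, 0.1]
width: 0.0852
gripper_force: 0.0
```

Run:
```python
from h import *
go(.491,.0235,.46,169)
A=manip.camera("wrist");cv2.imwrite("pics/w2.png",A[...,::-1]);print(proj("wrist",[[.491,.0235,.337],[.491,.0235,.275]]))
```

```text
t 3.32 pos [ 0.4585 -0.0399  0.4597] th 168.5 F [ 0.1 -0.3  0.1] w 0.0852 -> shift [-0.128  0.457 -0.002] roll -0.0043
[[431.93727166 251.76810571]
 [406.97347164 219.6123234 ]]
```

View pics/w2.png

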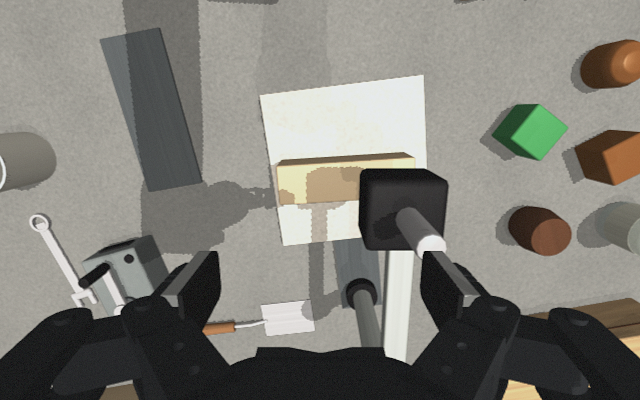

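The wrist view shows the post top at (430,246), board corners (261,95), (424,75) and (284,245), the brick's near top edge at (278,163)–(415,156), and plate corners (100,40), (160,28), (203,181) and (149,191).

Run:
```python
from h import *
print("post",at("wrist",[(430,246)],.337))
b=at("wrist",[(261,95),(424,75),(284,245)],.018);print("board",b.round(4),"ctr",(b[1]+b[2])/2,np.linalg.norm(b[1]-b[0]),np.linalg.norm(b[2]-b[0]))
w=at("wrist",[(100,40),(160,28),(203,181),(149,191)],.006);d=w[2]-w[1]+w[3]-w[0];print("plate",w.mean(0),np.linalg.norm(w[2]-w[1]),np.linalg.norm(w[1]-w[0]),np.degrees(np.arctan2(d[1],d[0])))
go(.491,.0235,.37,169)
```

```text
post [[0.48692719 0.02276621]]
board [[ 0.3579 -0.1082]
 [ 0.3779  0.1276]
 [ 0.5936 -0.1286]] ctr [ 0.48574179 -0.00052529] 0.236615847388528 0.2365594578264463
plate [ 0.35216737 -0.27524759] 0.2254528448738064 0.08927081362938602 -1.1375253920026671
t 3.37 pos [ 0.4582 -0.041   0.4597] th 168.4 F [ 0.3  0.2 -0.2] w 0.0856 -> shift [-0.128  0.465  0.598] roll -0.0053
```

>>> jog_arm:
  steps:
    - [1,-0.058,0.232,0,-0.005]
    - [1,-0.058,0.232,0,0]
    - [1,0,0,0,0]
    - [1,0,0,0.15,0]
    - [1,0,0,0.15,0]
    - [1,0,0,0.15,0]
    - [1,0,0,0.15,0]
    - [1,0,0,0,0]

```text
time_s: 4.03
position: [0.4867, 0.022, 0.3659]
orientation: [0.098, 0.995, -0.0, -0.004]
contact_force: [-1.1, -0.2, -0.0]
width: 0.0854
gripper_force: 0.0
```

>>> jog_arm:
  steps:
    - [-0.5,0,0,0,0]
    - [-0.5,0,0,0,0]
    - [-0.7,0,0,0,0]
    - [-0.7,0,0,0,0]
    - [-0.7,0,0,0,0]
    - [-1,0,0,0,0]
    - [-1,0,0,0,0]
    - [-1,0,0,0,0]
  force: 25

```text
time_s: 4.7
position: [0.4894, 0.0234, 0.3709]
orientation: [0.096, 0.995, -0.0, 0.001]
contact_force: [-1.6, -0.2, 5.5]
width: 0.0191
gripper_force: 25.2
```

Run:
```python
from h import *
go(.602,-.213,.37,245)
```

```text
t 4.7 pos [0.4894 0.0234 0.3709] th 169.0 F [-1.6 -0.2  5.5] w 0.0191 -> shift [-1.039 -1.403  0.008] roll -0.6337
```

>>> jog_arm:
  steps:
    - [-1,-0.0014,-0.064,0,-0.0208]
    - [-1,-0.0014,-0.064,0,-0.0208]
    - [-1,-0.0056,-0.1278,0,-0.0417]
    - [-1,-0.0056,-0.1278,0,-0.0417]

```text
time_s: 5.03
position: [0.4857, -0.0339, 0.3709]
orientation: [-0.037, 0.999, 0.0, 0.001]
contact_force: [3.0, 2.3, 2.6]
width: 0.0191
gripper_force: 25.1
```

>>> jog_arm:
  steps:
    - [-1,-0.0056,-0.1278,0,-0.0417]
    - [-1,-0.0056,-0.1278,0,-0.0417]
    - [-1,-0.0056,-0.1278,0,-0.0417]
    - [-1,-0.0056,-0.1278,0,-0.0417]
    - [-1,-0.0056,-0.1278,0,-0.0417]
    - [-1,-0.0056,-0.1278,0,-0.0417]

```text
time_s: 5.53
position: [0.5228, -0.1423, 0.3709]
orientation: [-0.294, 0.956, -0.0, 0.001]
contact_force: [0.8, 1.6, 5.9]
width: 0.0197
gripper_force: 25.3
```

>>> jog_arm:
  steps:
    - [-1,-0.0056,-0.1278,0,-0.0417]
    - [-1,-0.0056,-0.1278,0,-0.0417]
    - [-1,-0.0056,-0.1278,0,-0.0417]
    - [-1,-0.0056,-0.1278,0,-0.0417]
    - [-1,-0.0056,-0.1278,0,-0.0417]
    - [-1,-0.0056,-0.1278,0,-0.0417]
    - [-1,0,0,0,0]
    - [-1,0,0,0,0]

```text
time_s: 6.2
position: [0.6097, -0.2175, 0.3708]
orientation: [-0.53, 0.848, -0.002, 0.0]
contact_force: [0.4, -1.2, 5.6]
width: 0.0194
gripper_force: 25.3
```

Run:
```python
from h import *
go(.602,-.213,.37,245)
p=manip.read_state()["position"][:2]-[.706,-.021];print(np.linalg.norm(p),(np.arctan2(p[1],p[0])%6.2832)-np.pi+.082)
```

```text
t 6.2 pos [ 0.6097 -0.2175  0.3708] th -116.0 F [ 0.4 -1.2  5.6] w 0.0194 -> shift [-0.004  0.059  0.005] roll -0.0084
0.21879340316748966 1.1971021500171883
```

>>> jog_arm:
  steps:
    - [0,0,0,0,0]
    - [0.3,0,0,0,0]
    - [0.5,0,0,0,0]
    - [0.5,0,0,0,0]
    - [0.5,0,0,-0.2,0]
    - [0.7,0,0,-0.2,0]
    - [1,0,0,-0.2,0]
    - [1,0,0,0,0]

```text
time_s: 6.87
position: [0.609, -0.2166, 0.4664]
orientation: [-0.53, 0.848, -0.004, 0.002]
contact_force: [0.1, 0.1, -0.2]
width: 0.0857
gripper_force: 0.0
```

Run:
```python
from h import *
go(.495,-.013,.46,262)
```

```text
t 6.87 pos [ 0.609  -0.2166  0.4664] th -116.0 F [ 0.1  0.1 -0.2] w 0.0857 -> shift [-0.887  1.278  0.031] roll -0.15
```

>>> jog_arm:
  steps:
    - [1,-0.147,0.213,0,0]
    - [1,-0.147,0.213,0,0]
    - [1,-0.147,0.213,0,0]
    - [1,-0.147,0.213,0,0]
    - [1,-0.147,0.213,0,0]
    - [1,-0.147,0.213,0,-0.05]
    - [1,0,0,0.1,-0.05]
    - [1,0,0,0.1,-0.05]

```text
time_s: 7.53
position: [0.4931, -0.0114, 0.4309]
orientation: [-0.659, 0.752, -0.001, 0.001]
contact_force: [0.5, -0.9, 0.0]
width: 0.0854
gripper_force: 0.0
```

>>> jog_arm:
  steps:
    - [1,0,0,0.1,0]
    - [1,0,0,0.1,0]
    - [1,0,0,0,0]
    - [1,0,0,0,0]

```text
time_s: 7.87
position: [0.4935, -0.0132, 0.3995]
orientation: [-0.656, 0.755, 0.001, -0.001]
contact_force: [0.0, -0.2, 1.1]
width: 0.0853
gripper_force: 0.0
```

Run:
```python
from h import *
go(.495,-.013,.104,262)
A=manip.camera("wrist");cv2.imwrite("pics/w3.png",A[...,::-1])
```

```text
t 7.87 pos [ 0.4935 -0.0132  0.3995] th -98.0 F [ 0.  -0.2  1.1] w 0.0853 -> shift [-0.003 -0.013  1.97 ] roll -0.0
```

View pics/w3.png

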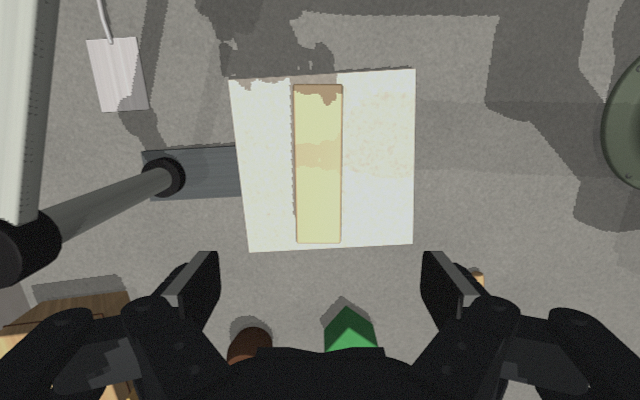

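Brick top corners are at (294,85), (342,85), (341,243) and (297,242). Board corners are at (229,80), (414,69), (412,243) and (249,252).

Run:
```python
from h import *
for nm,c,z in(("brick",[(294,85),(342,85),(341,243),(297,242)],.08),("board",[(229,80),(414,69),(412,243),(249,252)],.018)):
  w=at("wrist",c,z);d=w[0]-w[3]+w[1]-w[2];e=w[1]-w[0]+w[2]-w[3];print(nm,w.mean(0).round(4),np.linalg.norm(d)/2,np.linalg.norm(e)/2,np.degrees(np.arctan2(d[1],d[0])),np.degrees(np.arctan2(e[1],e[0])))
  p=w.mean(0)
  if nm=="brick": go(p[0],p[1],.104,np.degrees(np.arctan2(d[1],d[0])))
```

```text
brick [ 0.4959 -0.0108] 0.18635533980579277 0.0538816769044258 -97.56279935370094 171.42434303861253
t 7.92 pos [ 0.494  -0.0134  0.4003] th -98.0 F [0.2 0.5 0.4] w 0.0856 -> shift [-0.018 -0.01   1.975] roll -0.0037
board [ 0.4873 -0.001 ] 0.23682809928165185 0.23588377835544388 -94.62209590470123 175.4446726668965
```

>>> jog_arm:
  steps:
    - [1,-0.01,-0.008,0.26,0]
    - [1,0,0,0.26,0]
    - [1,0,0,0.26,0]
    - [1,0,0,0.26,0]
    - [1,0,0,0.26,0]
    - [1,0,0,0.26,0]
    - [1,0,0,0.2,0]
    - [1,0,0,0.18,0]

```text
time_s: 8.58
position: [0.4959, -0.0122, 0.1077]
orientation: [-0.656, 0.755, -0.0, 0.0]
contact_force: [-0.3, 0.2, 0.9]
width: 0.0854
gripper_force: 0.0
```

>>> jog_arm:
  steps:
    - [1,0,0,0,0]
    - [0,0,0,0,0]
    - [0,0,0,0,0]
    - [0,0,0,0,0]
    - [0,0,0,0,0]
    - [-0.5,0,0,0,0]
    - [-0.5,0,0,0,0]
    - [-0.5,0,0,0,0]
  force: 60

```text
time_s: 9.25
position: [0.4971, -0.0123, 0.1112]
orientation: [-0.656, 0.755, -0.002, 0.001]
contact_force: [-0.2, 0.2, 7.2]
width: 0.0553
gripper_force: 65.4
```

Run:
```python
from h import *
go(.35,-.276,.25,178.5)
```

```text
t 9.25 pos [ 0.4971 -0.0123  0.1112] th -98.0 F [-0.2  0.2  7.2] w 0.0553 -> shift [ 1.877  0.722 -0.928] roll 0.6958
```

>>> jog_arm:
  steps:
    - [-0.5,0,0,-0.1,0]
    - [-0.5,0,0,-0.2,0]
    - [-0.5,0,0,-0.2,0]
    - [-0.5,0,0,-0.2,0]
    - [-0.5,0.1,0,-0.1,0.058]
    - [-0.5,0.2,0,0,0.058]
    - [-0.5,0.2,0,0,0.058]
    - [-0.5,0.2,0,0,0.058]

```text
time_s: 9.92
position: [0.4604, -0.1112, 0.2304]
orientation: [-0.453, 0.891, -0.001, 0.001]
contact_force: [-0.5, -0.1, -3.5]
width: 0.0557
gripper_force: 65.4
```

>>> jog_arm:
  steps:
    - [-0.5,0.2,0,0,0.058]
    - [-0.5,0.2,0,0,0.058]
    - [-0.5,0,0,0,0.058]
    - [-0.5,0,0,0,0.058]
    - [-0.5,0,0,0,0.058]
    - [-0.5,0,0,0,0.058]
    - [-0.5,0,0,0,0.058]
    - [-0.5,0,0,0,0.058]

```text
time_s: 10.58
position: [0.4219, -0.1564, 0.2297]
orientation: [0.016, 1.0, -0.0, 0.0]
contact_force: [-0.6, 0.2, -3.3]
width: 0.0555
gripper_force: 65.2
```

Run:
```python
from h import *
go(.35,-.276,.22,178.5)
```

```text
t 10.58 pos [ 0.4219 -0.1564  0.2297] th 178.1 F [-0.6  0.2 -3.3] w 0.0555 -> shift [ 0.453 -0.813  0.065] roll -0.0032
```

>>> jog_arm:
  steps:
    - [-0.5,0.112,-0.203,0,-0.003]
    - [-0.5,0.112,-0.203,0,0]
    - [-0.5,0.112,-0.203,0,0]
    - [-0.5,0.112,-0.203,0,0]
    - [-0.5,0,0,0.2,0]
    - [-0.5,0,0,0.2,0]
    - [-0.5,0,0,0.2,0]
    - [-0.5,0,0,0.15,0]

```text
time_s: 11.25
position: [0.3515, -0.2767, 0.1154]
orientation: [0.011, 1.0, -0.0, 0.0]
contact_force: [-0.5, 0.4, -4.4]
width: 0.0554
gripper_force: 66.0
```

>>> jog_arm:
  steps:
    - [-0.5,0,0,0.04,0]
    - [-0.5,0,0,0.03,0]
    - [-0.5,0,0,0,0]

```text
time_s: 11.5
position: [0.3524, -0.2768, 0.1062]
orientation: [0.01, 1.0, -0.0, 0.0]
contact_force: [0.3, -0.6, -2.9]
width: 0.0555
gripper_force: 65.7
```

Run:
```python
from h import *
go(.351,-.276,.0992,178.4)
```

```text
t 11.5 pos [ 0.3524 -0.2768  0.1062] th 178.8 F [ 0.3 -0.6 -2.9] w 0.0555 -> shift [0.009 0.005 0.047] roll 0.0037
```

>>> jog_arm:
  steps:
    - [-0.5,0,0,0.025,0]
    - [-0.5,0,0,0.02,0]
    - [-0.5,0,0,0,0]
    - [-0.5,0,0,0,0]

```text
time_s: 11.83
position: [0.3524, -0.2768, 0.0997]
orientation: [0.01, 1.0, -0.0, 0.0]
contact_force: [-0.1, 0.3, -3.3]
width: 0.0554
gripper_force: 65.8
```

>>> jog_arm:
  steps:
    - [-0.5,0,0,0.01,0]
    - [-0.5,0,0,0.01,0]
    - [-0.5,0,0,0,0]
    - [-0.5,0,0,0,0]

```text
time_s: 12.17
position: [0.3525, -0.2768, 0.0991]
orientation: [0.01, 1.0, -0.001, 0.001]
contact_force: [-6.9, 7.6, 32.7]
width: 0.0552
gripper_force: 69.8
```

>>> jog_arm:
  steps:
    - [-0.5,0,0,-0.01,0]
    - [-0.5,0,0,0,0]
    - [0.7,0,0,0,0]
    - [1,0,0,0,0]
    - [1,0,0,0,0]
    - [1,0,0,0,0]
    - [1,0,0,-0.1,0]
    - [1,0,0,-0.2,0]

```text
time_s: 12.83
position: [0.3505, -0.275, 0.1405]
orientation: [0.01, 1.0, 0.002, -0.002]
contact_force: [0.7, 0.0, 0.1]
width: 0.0851
gripper_force: 0.0
```

>>> jog_arm:
  steps:
    - [1,0,0,-0.25,0]
    - [1,0,0,-0.25,0]
    - [1,0,0,-0.25,0]
    - [1,0,0,-0.25,0]
    - [1,0,0,-0.25,0]
    - [1,0,0,-0.25,0]
    - [1,0,0,-0.25,0]
    - [1,0,0,0,0]

```text
time_s: 13.5
position: [0.3537, -0.2783, 0.4121]
orientation: [0.01, 1.0, -0.004, 0.004]
contact_force: [1.3, -0.4, -0.4]
width: 0.0853
gripper_force: 0.0
```

Run:
```python
from h import *
go(.43,.30,.40,178)
A=manip.camera("wrist");cv2.imwrite("pics/w4.png",A[...,::-1])
```

```text
t 13.5 pos [ 0.3537 -0.2783  0.4121] th 178.8 F [ 1.3 -0.4 -0.4] w 0.0853 -> shift [-0.43   3.866  0.053] roll 0.007
```

View pics/w4.png

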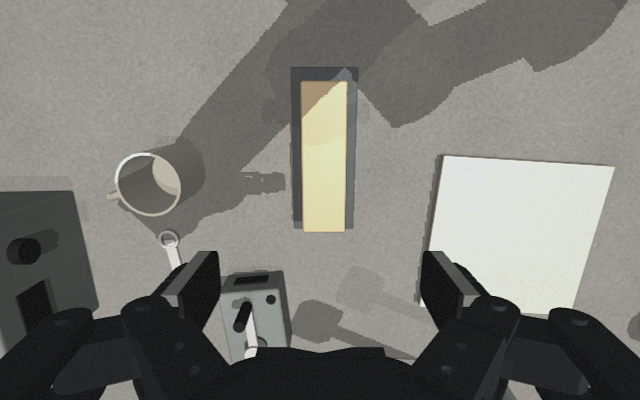

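The brick lies on the plate with top corners (302,82), (347,81), (345,232) and (304,232). Plate corners are at (292,68), (357,68), (353,228) and (294,228).

Run:
```python
from h import *
for nm,c,z in(("brick",[(302,82),(347,81),(345,232),(304,232)],.068),("plate",[(292,68),(357,68),(353,228),(294,228)],.006)):
  w=at("wrist",c,z);d=w[0]-w[3]+w[1]-w[2];print(nm,w.mean(0).round(4),np.linalg.norm(d)/2,np.linalg.norm(w[1]-w[0]),np.degrees(np.arctan2(d[1],d[0])))
```

```text
brick [ 0.3519 -0.2738] 0.18547732662666602 0.051983424402303816 179.1890132816479
plate [ 0.3503 -0.2742] 0.22398076602821018 0.08556860510778598 178.8032297978351
```

>>> jog_arm:
  steps:
    - [1,-0.027,0.24,0,0]
    - [1,-0.027,0.24,0,0]
    - [1,-0.027,0.24,0,0]
    - [1,-0.027,0.24,0,0]
    - [1,-0.027,0.24,0,0]
    - [1,-0.027,0.24,0,0]
    - [1,-0.027,0.24,0,0]
    - [1,-0.027,0.24,0,0]

```text
time_s: 14.22
position: [0.3897, 0.0124, 0.404]
orientation: [0.01, 1.0, 0.0, -0.001]
contact_force: [0.8, -0.8, -0.1]
width: 0.0855
gripper_force: 0.0
```

>>> jog_arm:
  steps:
    - [1,-0.027,0.24,0,0]
    - [1,-0.027,0.24,0,0]
    - [1,-0.027,0.24,0,0]
    - [1,-0.027,0.24,0,0]
    - [1,-0.027,0.24,0,0]
    - [1,-0.027,0.24,0,0]
    - [1,-0.027,0.24,0,0]
    - [1,0,0,0,0]

```text
time_s: 14.88
position: [0.4238, 0.2669, 0.403]
orientation: [0.007, 1.0, 0.001, -0.001]
contact_force: [-0.4, -0.8, 0.2]
width: 0.0854
gripper_force: 0.0
```

>>> jog_arm:
  steps:
    - [1,-0.1,0.24,0,0]
    - [1,-0.1,0.24,0,0]
    - [1,-0.1,0,0,0]
    - [1,-0.1,0,0,0]
    - [1,0,0,0,0]
    - [1,0,0,0,0]

```text
time_s: 15.38
position: [0.4852, 0.3324, 0.4032]
orientation: [0.01, 1.0, -0.001, -0.001]
contact_force: [0.3, -0.3, -0.7]
width: 0.0854
gripper_force: 0.0
```

Run:
```python
from h import *
go(.43,.30,.40,178)
A=manip.camera("wrist");cv2.imwrite("pics/w5.png",A[...,::-1])
for c in blobs(A,(5,130,60),(18,255,255),300):
    m=cv2.moments(c);u=(m["m10"]/m["m00"],m["m01"]/m["m00"]);print(np.round(u,1),cv2.contourArea(c),at("wrist",[u],.03).round(3),cv2.boundingRect(c))
```

```text
t 15.38 pos [0.4852 0.3324 0.4032] th 178.8 F [ 0.3 -0.3 -0.7] w 0.0854 -> shift [ 0.364 -0.224  0.023] roll 0.0066
[277.6 280.3] 1037.0 [[0.66  0.267]] (257, 261, 44, 39)
[361.3 206.3] 2086.0 [[0.549 0.388]] (335, 177, 55, 60)
[365.6 106.5] 1816.5 [[0.417 0.391]] (341, 82, 49, 50)
```

View pics/w5.png

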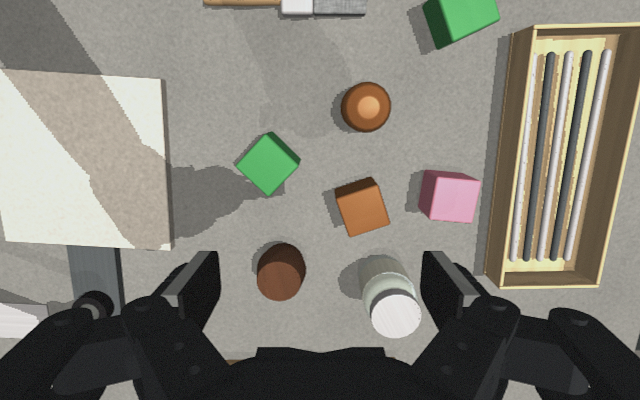

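Board edge at left; round amber piece at (366,107) with a lighter disc, amber block at (361,206) rotated, green, pink and mould nearby. I'll zoom on the round one to tell whether it's the dome or the flask.

Run:
```python
from h import *
a=cv2.imread("pics/w5.png");b=cv2.imread("pics/w2.png")
f=lambda i,y,x:cv2.resize(i[y:y+80,x:x+80],(400,400),interpolation=cv2.INTER_CUBIC)
cv2.imwrite("pics/c3.png",np.hstack([f(a,66,326),f(b,25,560)]))
h=cv2.cvtColor(a,cv2.COLOR_BGR2HSV);m=cv2.inRange(h,np.array((5,110,50)),np.array((20,255,255)))
for c in cv2.findContours(m,cv2.RETR_EXTERNAL,cv2.CHAIN_APPROX_NONE)[0]:
  if 1500<cv2.contourArea(c)<4000: print(cv2.minEnclosingCircle(c),cv2.minAreaRect(c))
```

```text
((280.3235168457031, 272.441162109375), 27.656694412231445) ((280.4999694824219, 272.5), (45.495357513427734, 55.151512145996094), 21.801406860351562)
((361.78204345703125, 206.34616088867188), 31.908836364746094) ((361.2500305175781, 206.25), (50.59644317626953, 44.58811950683594), 71.56504821777344)
((365.02764892578125, 105.86180877685547), 25.338796615600586) ((365.0, 106.5), (49.0, 48.0), 90.0)
```

View pics/c3.png

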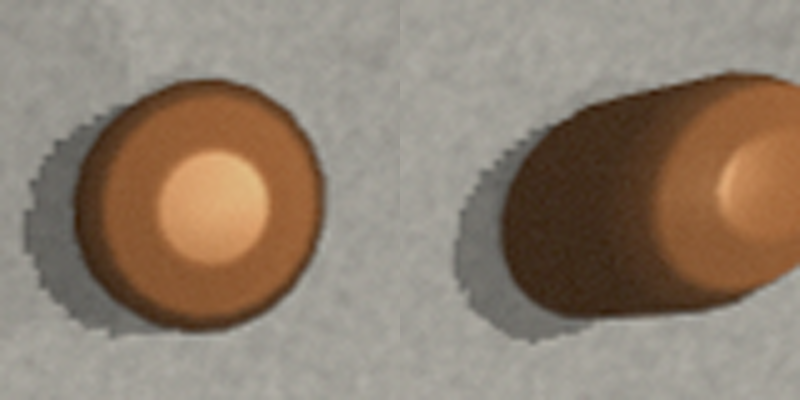

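It's the dome, upright (straight sides, then taper and cap). Next I'll get the block's top face.

Run:
```python
from h import *
a=cv2.imread("pics/w5.png");h=cv2.cvtColor(a,cv2.COLOR_BGR2HSV)
print(h[180:236:5,361].tolist())
for t in (110,130,145):
  m=cv2.inRange(h,np.array((5,110,t)),np.array((20,255,255)))
  for c in cv2.findContours(m,cv2.RETR_EXTERNAL,cv2.CHAIN_APPROX_NONE)[0]:
    x,y,w,hh=cv2.boundingRect(c)
    if cv2.contourArea(c)>800 and 330<x<345 and y>150:
      wd=at("wrist",c.reshape(-1,2),.058).astype(np.float32)*1000;print(t,cv2.minAreaRect(wd))
go(.417,.391,.30,178)
```

```text
[[13, 180, 61], [14, 158, 68], [12, 160, 139], [13, 147, 186], [13, 150, 185], [13, 149, 183], [13, 150, 179], [13, 153, 178], [13, 152, 178], [13, 152, 176], [13, 155, 174], [20, 14, 163]]
110 ((547.1732177734375, 386.6186828613281), (56.14630889892578, 56.42270278930664), 18.69118309020996)
130 ((547.3053588867188, 386.96234130859375), (55.671592712402344, 55.861351013183594), 18.696863174438477)
145 ((547.4815673828125, 387.04449462890625), (55.26304244995117, 55.0770263671875), 18.728708267211914)
t 15.43 pos [0.4848 0.3323 0.4038] th 178.8 F [-0.5 -0.1 -0.2] w 0.0854 -> shift [0.458 0.383 0.693] roll 0.0067
```

>>> jog_arm:
  steps:
    - [1,0.15,0.128,0,0]
    - [1,0.15,0.128,0,0]
    - [1,0.158,0.127,0.1,0]
    - [1,0,0,0.25,0]
    - [1,0,0,0.25,0]
    - [1,0,0,0.25,0]
    - [1,0,0,0.25,0]
    - [1,0,0,0.25,0]

```text
time_s: 16.1
position: [0.4166, 0.391, 0.2015]
orientation: [0.01, 1.0, 0.0, 0.0]
contact_force: [0.2, 0.7, 0.1]
width: 0.0854
gripper_force: 0.0
```

>>> jog_arm:
  steps:
    - [1,0,0,0.25,0]
    - [1,0,0,0.25,0]
    - [1,0,0,0.2,0]
    - [1,0,0,0.09,0]
    - [1,0,0,0,0]
    - [1,0,0,0,0]

```text
time_s: 16.6
position: [0.4168, 0.3909, 0.084]
orientation: [0.01, 1.0, -0.001, -0.001]
contact_force: [0.4, 0.1, -0.8]
width: 0.0854
gripper_force: 0.0
```

>>> jog_arm:
  steps:
    - [0.4,0,0,0,0]
    - [0.2,0,0,0,0]
    - [0,0,0,0,0]
    - [0,0,0,0,0]
    - [0,0,0,0,0]
    - [-0.3,0,0,0,0]
    - [-0.3,0,0,0,0]
    - [-0.3,0,0,0,0]
  force: 50

```text
time_s: 17.27
position: [0.4187, 0.3919, 0.0866]
orientation: [0.01, 1.0, 0.001, 0.002]
contact_force: [-1.4, -2.2, 7.4]
width: 0.0604
gripper_force: 53.4
```

Run:
```python
from h import *
go(.43,.05,.2,178)
```

```text
t 17.27 pos [0.4187 0.3919 0.0866] th 178.8 F [-1.4 -2.2  7.4] w 0.0604 -> shift [-0.124 -2.277 -0.758] roll 0.0069
```

>>> jog_arm:
  steps:
    - [-0.3,0,0,-0.1,0]
    - [-0.3,0,0,-0.2,0]
    - [-0.3,0,0,-0.2,0]
    - [-0.3,0,0,-0.2,0]
    - [-0.3,-0.02,-0.1,-0.05,0]
    - [-0.3,-0.02,-0.23,0,0]
    - [-0.3,-0.02,-0.23,0,0]
    - [-0.3,-0.02,-0.23,0,0]

```text
time_s: 17.93
position: [0.4268, 0.2713, 0.197]
orientation: [0.01, 1.0, -0.0, 0.0]
contact_force: [1.3, -0.3, -4.4]
width: 0.0605
gripper_force: 56.5
```

>>> jog_arm:
  steps:
    - [-0.3,-0.02,-0.23,0,0]
    - [-0.3,-0.02,-0.23,0,0]
    - [-0.3,0,-0.23,0,0]
    - [-0.3,0,-0.23,0,0]
    - [-0.3,0,-0.23,0,0]
    - [-0.3,0,-0.23,0,0]
    - [-0.3,0,-0.1,0,0]
    - [-0.3,0,0,0,0]

```text
time_s: 18.6
position: [0.4282, 0.0476, 0.1968]
orientation: [0.013, 1.0, -0.001, 0.0]
contact_force: [-0.4, 0.1, -3.8]
width: 0.0604
gripper_force: 56.6
```

Run:
```python
from h import *
go(.43,.05,.108,178.8)
```

```text
t 18.6 pos [0.4282 0.0476 0.1968] th 178.5 F [-0.4  0.1 -3.8] w 0.0604 -> shift [-0.011  0.017  0.592] roll -0.0023
```

>>> jog_arm:
  steps:
    - [-0.3,0,0,0.2,0]
    - [-0.3,0,0,0.2,0]
    - [-0.3,0,0,0.15,0]
    - [-0.3,0,0,0.03,0]
    - [-0.3,0,0,0.01,0]
    - [-0.3,0,0,0.01,0]
    - [-0.3,0,0,0,0]
    - [-0.3,0,0,0,0]

```text
time_s: 19.27
position: [0.4299, 0.0509, 0.1078]
orientation: [0.01, 1.0, -0.0, 0.001]
contact_force: [-0.1, 0.8, -3.8]
width: 0.0604
gripper_force: 56.8
```

>>> jog_arm:
  steps:
    - [-0.3,0,0,0.01,0]
    - [-0.3,0,0,0.01,0]
    - [-0.3,0,0,0,0]

```text
time_s: 19.52
position: [0.4296, 0.0508, 0.1047]
orientation: [0.01, 1.0, 0.0, 0.001]
contact_force: [-1.3, -1.7, 5.6]
width: 0.06
gripper_force: 57.6
```

>>> jog_arm:
  steps:
    - [-0.3,0,0,0.007,0]
    - [-0.3,0,0,0,0]

```text
time_s: 19.68
position: [0.4297, 0.0508, 0.1046]
orientation: [0.01, 1.0, -0.0, 0.001]
contact_force: [-5.2, -0.1, 19.3]
width: 0.0604
gripper_force: 59.0
```

>>> jog_arm:
  steps:
    - [-0.3,0,0,-0.008,0]
    - [0.5,0,0,0,0]
    - [1,0,0,0,0]
    - [1,0,0,0,0]
    - [1,0,0,0,0]
    - [1,0,0,-0.1,0]
    - [1,0,0,-0.2,0]
    - [1,0,0,-0.27,0]

```text
time_s: 20.35
position: [0.4267, 0.0509, 0.188]
orientation: [0.01, 1.0, 0.0, -0.003]
contact_force: [1.5, -0.4, -0.1]
width: 0.0856
gripper_force: 0.0
```

>>> jog_arm:
  steps:
    - [1,0,0,-0.27,0]
    - [1,0,0,-0.27,0]
    - [1,0,0.23,-0.1,0]
    - [1,0,0.23,0,0]
    - [1,0,0.23,0,0]
    - [1,0,0.23,0,0]
    - [1,0,0.23,0,0]
    - [1,0,0.23,0,0]

```text
time_s: 21.02
position: [0.4328, 0.2595, 0.2852]
orientation: [0.01, 1.0, -0.0, 0.0]
contact_force: [-0.4, 0.0, -0.6]
width: 0.0854
gripper_force: 0.0
```

>>> jog_arm:
  steps:
    - [1,-0.15,0.23,0,0]
    - [1,-0.15,0.23,0,0]
    - [1,-0.15,0.1,0,0]
    - [1,0,0,0,-0.055]
    - [1,0,0,0,-0.055]
    - [1,0,0,0,-0.056]
    - [1,0,0,0,0]
    - [1,0,0,0,0]

```text
time_s: 21.68
position: [0.5022, 0.3404, 0.2848]
orientation: [-0.161, 0.987, -0.0, -0.0]
contact_force: [0.4, -1.2, -0.8]
width: 0.0851
gripper_force: 0.0
```

Run:
```python
from h import *
go(.547,.387,.082,198.7)
A=manip.camera("wrist");h=cv2.cvtColor(A,cv2.COLOR_RGB2HSV)
m=cv2.inRange(h,np.array((5,110,130)),np.array((20,255,255)))
for c in cv2.findContours(m,cv2.RETR_EXTERNAL,cv2.CHAIN_APPROX_NONE)[0]:
    if cv2.contourArea(c)>800:
      wd=at("wrist",c.reshape(-1,2),.058).astype(np.float32)*1000;print(cv2.minAreaRect(wd))
T=manip.camera("top")
for c in blobs(T,(5,130,60),(18,255,255)):
    m=cv2.moments(c);u=(m["m10"]/m["m00"],m["m01"]/m["m00"]);print("top",np.round(u,1),cv2.contourArea(c),at("top",[u],.05).round(3))
```

```text
t 21.68 pos [0.5022 0.3404 0.2848] th -161.4 F [ 0.4 -1.2 -0.8] w 0.0851 -> shift [-0.383  0.2    1.352] roll -0.0009
((547.5807495117188, 386.48004150390625), (55.082374572753906, 55.61895751953125), 18.744422912597656)
top [256.5 176.6] 110.5 [[0.643 0.269]]
```

>>> jog_arm:
  steps:
    - [1,-0.128,0.066,0,0]
    - [1,-0.128,0.066,0,0]
    - [1,-0.13,0.066,0,0]
    - [1,0,0,0,0]
    - [1,0,0,0.22,0]
    - [1,0,0,0.22,0]
    - [1,0,0,0.22,0]
    - [1,0,0,0.22,0]

```text
time_s: 22.45
position: [0.5472, 0.3867, 0.1523]
orientation: [-0.162, 0.987, 0.0, 0.0]
contact_force: [-0.0, 1.0, 0.8]
width: 0.0855
gripper_force: 0.0
```

>>> jog_arm:
  steps:
    - [1,0,0,0.22,0]
    - [1,0,0,0.15,0]
    - [1,0,0,0.09,0]
    - [1,0,0,0,0]
    - [1,0,0,0,0]

```text
time_s: 22.87
position: [0.5474, 0.3869, 0.0844]
orientation: [-0.163, 0.987, -0.0, -0.0]
contact_force: [0.5, 0.6, 0.9]
width: 0.0858
gripper_force: 0.0
```

>>> jog_arm:
  steps:
    - [0.4,0,0,0,0]
    - [0.2,0,0,0,0]
    - [0,0,0,0,0]
    - [0,0,0,0,0]
    - [0,0,0,0,0]
    - [-0.3,0,0,0,0]
    - [-0.3,0,0,0,0]
    - [-0.3,0,0,0,0]
  force: 55

```text
time_s: 23.53
position: [0.5491, 0.3876, 0.0868]
orientation: [-0.163, 0.987, 0.0, 0.002]
contact_force: [-0.2, -0.9, 7.0]
width: 0.0573
gripper_force: 60.8
```

>>> jog_arm:
  steps:
    - [-0.3,0,0,-0.1,0]
    - [-0.3,0,0,-0.2,0]
    - [-0.3,0,0,-0.2,0]
    - [-0.3,0,0,-0.2,0]
    - [-0.3,0,0,-0.1,0]
    - [-0.3,0,0,0,0]

```text
time_s: 24.03
position: [0.5493, 0.3883, 0.2092]
orientation: [-0.163, 0.987, 0.001, 0.004]
contact_force: [1.4, 0.3, -3.7]
width: 0.0575
gripper_force: 60.4
```

Run:
```python
from h import *
go(.545,.04,.2,175.4)
```

```text
t 24.03 pos [0.5493 0.3883 0.2092] th -161.2 F [ 1.4  0.3 -3.7] w 0.0575 -> shift [ 0.774 -2.19   0.052] roll 0.1946
```

>>> jog_arm:
  steps:
    - [-0.3,0.05,-0.12,0,0]
    - [-0.3,0.08,-0.23,0,0]
    - [-0.3,0.08,-0.23,0,0]
    - [-0.3,0.08,-0.23,0,0]
    - [-0.3,0.08,-0.23,0,0]
    - [-0.3,0.08,-0.23,0,0]
    - [-0.3,0.08,-0.23,0,0]
    - [-0.3,0.08,-0.23,0,0]

```text
time_s: 24.7
position: [0.5428, 0.1103, 0.2027]
orientation: [-0.163, 0.987, 0.0, -0.001]
contact_force: [1.2, 0.2, -4.4]
width: 0.0578
gripper_force: 60.4
```

>>> jog_arm:
  steps:
    - [-0.3,0.08,-0.23,0,0]
    - [-0.3,0.08,-0.23,0,0]
    - [-0.3,0,0,0,0.05]
    - [-0.3,0,0,0,0.05]
    - [-0.3,0,0,0,0.05]
    - [-0.3,0,0,0,0.045]
    - [-0.3,0,0,0,0]
    - [-0.3,0,0,0,0]

```text
time_s: 25.37
position: [0.5429, 0.039, 0.2031]
orientation: [0.039, 0.999, 0.0, -0.001]
contact_force: [0.1, -0.2, -3.8]
width: 0.0576
gripper_force: 61.0
```

Run:
```python
from h import *
go(.545,.04,.108,175.4)
```

```text
t 25.37 pos [0.5429 0.039  0.2031] th 175.5 F [ 0.1 -0.2 -3.8] w 0.0576 -> shift [-0.015  0.008  0.634] roll 0.0007
```

>>> jog_arm:
  steps:
    - [-0.3,0,0,0.2,0]
    - [-0.3,0,0,0.2,0]
    - [-0.3,0,0,0.17,0]
    - [-0.3,0,0,0.04,0]
    - [-0.3,0,0,0.02,0]
    - [-0.3,0,0,0.01,0]
    - [-0.3,0,0,0,0]
    - [-0.3,0,0,0,0]

```text
time_s: 26.03
position: [0.5449, 0.0389, 0.1097]
orientation: [0.04, 0.999, -0.0, 0.001]
contact_force: [0.1, -0.1, -3.9]
width: 0.0573
gripper_force: 61.0
```

>>> jog_arm:
  steps:
    - [-0.3,0,0,0.01,0]
    - [-0.3,0,0,0,0]
    - [-0.3,0,0,0,0]

```text
time_s: 26.28
position: [0.5441, 0.0389, 0.1074]
orientation: [0.04, 0.999, -0.0, 0.0]
contact_force: [0.1, 0.7, -5.1]
width: 0.0579
gripper_force: 61.0
```

>>> jog_arm:
  steps:
    - [-0.3,0,0,0.01,0]
    - [-0.3,0,0,0.008,0]
    - [-0.3,0,0,0,0]
    - [-0.3,0,0,0,0]

```text
time_s: 26.62
position: [0.544, 0.0389, 0.1048]
orientation: [0.04, 0.999, -0.0, 0.0]
contact_force: [-3.1, -1.4, 4.9]
width: 0.0578
gripper_force: 62.0
```

>>> jog_arm:
  steps:
    - [-0.3,0,0,-0.005,0]
    - [0.5,0,0,0,0]
    - [1,0,0,0,0]
    - [1,0,0,0,0]
    - [1,0,0,0,0]
    - [1,0,0,-0.1,0]
    - [1,0,0,-0.2,0]
    - [1,0,0,-0.27,0]

```text
time_s: 27.28
position: [0.5417, 0.039, 0.1886]
orientation: [0.041, 0.999, 0.0, -0.003]
contact_force: [0.9, -0.0, -0.3]
width: 0.085
gripper_force: 0.0
```

>>> jog_arm:
  steps:
    - [1,0,0,-0.27,0]
    - [1,0,0,-0.27,0]
    - [1,0,0,-0.27,0]
    - [1,0,0,-0.27,-0.05]
    - [1,0,0,-0.27,-0.05]
    - [1,0,0,-0.27,-0.05]
    - [1,0,0,-0.2,-0.05]
    - [1,0,0,0,-0.05]

```text
time_s: 27.95
position: [0.5451, 0.0389, 0.4706]
orientation: [-0.222, 0.975, -0.002, 0.005]
contact_force: [-0.3, -0.4, -0.9]
width: 0.0855
gripper_force: 0.0
```

>>> jog_arm:
  steps:
    - [1,0,0,0,-0.058]
    - [1,0,0,0,-0.058]
    - [1,0,0,0,-0.058]
    - [1,0,0,0,-0.058]
    - [1,0,0,0,-0.058]
    - [1,0,0,0,-0.03]
    - [1,0,0,0,0]
    - [1,0,0,0,0]

```text
time_s: 28.62
position: [0.5438, 0.0389, 0.4633]
orientation: [-0.527, 0.85, 0.0, -0.0]
contact_force: [-0.1, 0.1, 0.4]
width: 0.0851
gripper_force: 0.0
```

Run:
```python
from h import *
go(.609,-.2166,.46,244)
W=manip.camera("wrist");T=manip.camera("top");S=manip.camera("scene")
cv2.imwrite("pics/w6.png",np.hstack([W[...,::-1]]));cv2.imwrite("pics/t6.png",T[...,::-1]);cv2.imwrite("pics/s6.png",S[...,::-1])
up=lambda i,y,x:cv2.resize(i[y:y+110,x:x+220],(400,200),interpolation=cv2.INTER_CUBIC)
cv2.imwrite("pics/v6.png",np.vstack([cv2.resize(W,(800,500))[:,:,::-1][:390],np.hstack([up(T,160,220),up(S,160,230)])[...,::-1]]))
```

```text
t 28.62 pos [0.5438 0.0389 0.4633] th -116.3 F [-0.1  0.1  0.4] w 0.0851 -> shift [ 1.334 -1.146  0.022] roll -0.0029
```

View pics/v6.png

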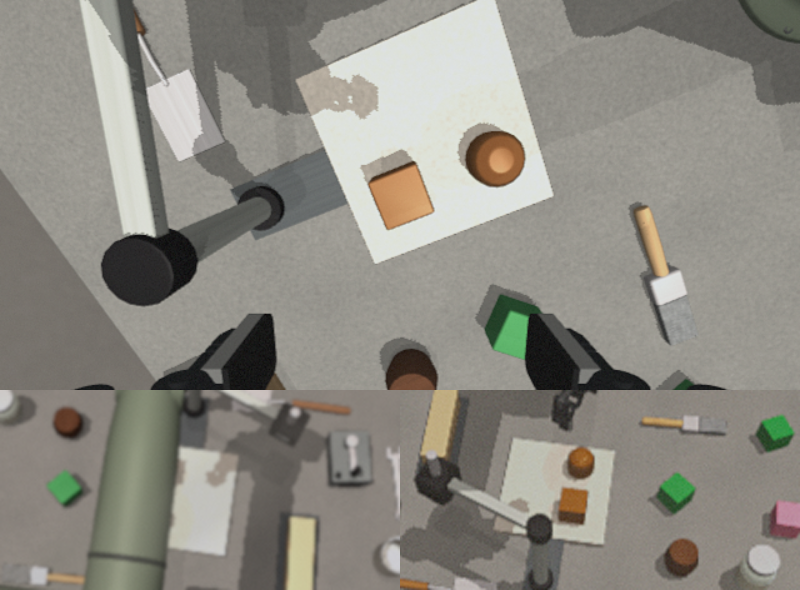

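Dome and block stand wholly on the board, and the camera is swung clear. Now I'll check the brick and the post, and move over the post.

>>> jog_arm:
  steps:
    - [1,0.167,-0.143,0,0]
    - [1,0.167,-0.143,0,0]
    - [1,0.167,-0.143,0,0]
    - [1,0.167,-0.143,0,0]
    - [1,0.167,-0.143,0,0]
    - [1,0.167,-0.143,0,0]
    - [1,0.167,-0.143,0,0]
    - [1,0.167,-0.143,0,0]

```text
time_s: 29.43
position: [0.6092, -0.2183, 0.4633]
orientation: [-0.528, 0.849, -0.0, 0.0]
contact_force: [1.4, 0.1, 0.1]
width: 0.0856
gripper_force: 0.0
```

Run:
```python
from h import *
print("post",at("scene",[(247.6,196.9)],.337), "top",at("top",[(220+.55*290,160+.55*22)],.337))
for n,f,b,z in(("scene","s6",(235,270,155,205),.068),("top","t6",(370,402,225,282),.068)):
  A=cv2.imread(f"pics/{f}.png")
  h=cv2.cvtColor(A,cv2.COLOR_BGR2HSV);m=cv2.inRange(h,np.array((15,50,100)),np.array((35,170,255)));q=np.zeros_like(m);q[b[2]:b[3],b[0]:b[1]]=1;m*=q
  c=max(cv2.findContours(m,cv2.RETR_EXTERNAL,cv2.CHAIN_APPROX_NONE)[0],key=cv2.contourArea);print(n,cv2.minAreaRect((at(n,c.reshape(-1,2),z)*1000).astype(np.float32)))
go(.609,-.2166,.37,244)
```

```text
post [[ 0.61609058 -0.21307216]] top [[ 0.60688359 -0.21108549]]
scene ((357.8061218261719, -272.1704406738281), (66.02597045898438, 203.34353637695312), 88.77340698242188)
top ((351.71978759765625, -278.9547424316406), (61.83477020263672, 192.99038696289062), 89.0528793334961)
t 29.43 pos [ 0.6092 -0.2183  0.4633] th -116.3 F [1.4 0.1 0.1] w 0.0856 -> shift [-0.01   0.006  0.622] roll -0.0025
```

>>> jog_arm:
  steps:
    - [1,-0.006,0,0,0]
    - [1,0,0,0.15,0]
    - [1,0,0,0.15,0]
    - [1,0,0,0.15,0]
    - [1,0,0,0.15,0]
    - [1,0,0,0.02,0]
    - [1,0,0,0,0]

```text
time_s: 30.02
position: [0.6087, -0.2153, 0.3689]
orientation: [-0.528, 0.849, 0.002, -0.001]
contact_force: [-0.4, 0.9, 0.0]
width: 0.0851
gripper_force: 0.0
```

>>> jog_arm:
  steps:
    - [-0.5,0,0,0,0]
    - [-0.5,0,0,0,0]
    - [-0.7,0,0,0,0]
    - [-0.7,0,0,0,0]
    - [-0.7,0,0,0,0]
    - [-1,0,0,0,0]
    - [-1,0,0,0,0]
    - [-1,0,0,0,0]
  force: 25

```text
time_s: 30.68
position: [0.6097, -0.216, 0.3711]
orientation: [-0.528, 0.849, -0.001, 0.0]
contact_force: [0.4, -0.5, 4.9]
width: 0.0194
gripper_force: 25.3
```

```bash
cat > ang.py <<'E'
from h import *
go(.487,-.003,.37,175.4)
p=manip.read_state()["position"][:2]-[.706,-.021];print(np.linalg.norm(p),(np.arctan2(p[1],p[0])%6.2832)-np.pi+.082)
E
python3 ang.py
```

```text
t 30.68 pos [ 0.6097 -0.216   0.3711] th -116.2 F [ 0.4 -0.5  4.9] w 0.0194 -> shift [-0.912  1.362  0.006] roll 0.5696
0.21749494225801988 1.1941835344398755
```

>>> jog_arm:
  steps:
    - [-1,-0.0014,0.064,0,0.0208]
    - [-1,-0.0014,0.064,0,0.0208]
    - [-1,-0.0056,0.1278,0,0.0417]
    - [-1,-0.0056,0.1278,0,0.0417]
    - [-1,-0.0056,0.1278,0,0.0417]
    - [-1,-0.0056,0.1278,0,0.0417]

```text
time_s: 31.18
position: [0.5349, -0.1564, 0.3711]
orientation: [-0.329, 0.944, -0.001, 0.001]
contact_force: [2.9, 0.0, 4.2]
width: 0.0195
gripper_force: 25.5
```

>>> jog_arm:
  steps:
    - [-1,-0.0056,0.1278,0,0.0417]
    - [-1,-0.0056,0.1278,0,0.0417]
    - [-1,-0.0056,0.1278,0,0.0417]
    - [-1,-0.0056,0.1278,0,0.0417]
    - [-1,-0.0056,0.1278,0,0.0417]
    - [-1,-0.0056,0.1278,0,0.0417]
    - [-1,-0.0056,0.1278,0,0.0417]
    - [-1,-0.0056,0.1278,0,0.0417]

```text
time_s: 31.85
position: [0.4867, -0.0135, 0.3711]
orientation: [0.014, 1.0, -0.001, 0.001]
contact_force: [2.7, -1.5, 1.8]
width: 0.0192
gripper_force: 25.4
```

>>> jog_arm:
  steps:
    - [-1,-0.003,0.09,0,0.029]
    - [-1,0,0,0,0]
    - [-1,0,0,0,0]

```text
time_s: 32.1
position: [0.4875, 0.0, 0.3711]
orientation: [0.04, 0.999, -0.0, 0.0]
contact_force: [-1.9, -0.8, 6.4]
width: 0.0194
gripper_force: 25.7
```

```bash
python3 ang.py
```

```text
t 32.1 pos [0.4875 0.     0.3711] th 175.4 F [-1.9 -0.8  6.4] w 0.0194 -> shift [ 0.002 -0.02   0.007] roll -0.0003
0.2194646165248201 -0.01389212208941644
```

>>> jog_arm:
  steps:
    - [0,0,0,0,0]
    - [0.3,0,0,0,0]
    - [0.5,0,0,0,0]
    - [0.5,0,0,0,0]
    - [0.5,0,0,-0.2,0]
    - [0.7,0,0,-0.2,0]
    - [1,0,0,-0.2,0]
    - [1,0,0,0,0]

```text
time_s: 32.77
position: [0.489, -0.0008, 0.4657]
orientation: [0.042, 0.999, -0.0, 0.004]
contact_force: [1.2, 0.0, 0.4]
width: 0.085
gripper_force: 0.0
```

>>> jog_arm:
  steps:
    - [1,0,-0.24,0,0]
    - [1,0,-0.24,0,0]
    - [1,0,-0.24,0,0]
    - [1,0,-0.24,0,0]
    - [1,0,-0.24,0,0]
    - [1,0,-0.24,0,0]
    - [1,0,-0.24,0,0]
    - [1,0,-0.24,0,0]

```text
time_s: 33.43
position: [0.4631, -0.2893, 0.4598]
orientation: [0.042, 0.999, 0.0, -0.0]
contact_force: [1.1, 0.9, -0.1]
width: 0.0852
gripper_force: 0.0
```

>>> jog_arm:
  steps:
    - [1,-0.2,-0.2,0,0]
    - [1,-0.2,-0.2,0,0]
    - [1,-0.2,-0.1,0.2,0]
    - [1,0,0,0.2,-0.058]
    - [1,0,0,0.2,0]
    - [1,0,0,0.2,0]
    - [1,0,0,0,0]
    - [1,0,0,0,0]

```text
time_s: 34.1
position: [0.5432, -0.3666, 0.3407]
orientation: [-0.019, 1.0, 0.002, -0.002]
contact_force: [0.0, 0.0, 2.2]
width: 0.0853
gripper_force: 0.0
```

Run:
```python
from h import *
go(.554,-.389,.162,183.5)
A=manip.camera("wrist");cv2.imwrite("pics/w7.png",A[...,::-1]);print(proj("wrist",[[.554,-.389,.121],[.554,-.389,.079],[.629,-.385,.079]]))
```

```text
t 34.1 pos [ 0.5432 -0.3666  0.3407] th -177.8 F [0.  0.  2.2] w 0.0853 -> shift [-0.071 -0.156  1.19 ] roll -0.011
[[294.85533997 195.19031205]
 [297.8537774  184.83758925]
 [299.93739853 252.90214232]]
```

View pics/w7.png

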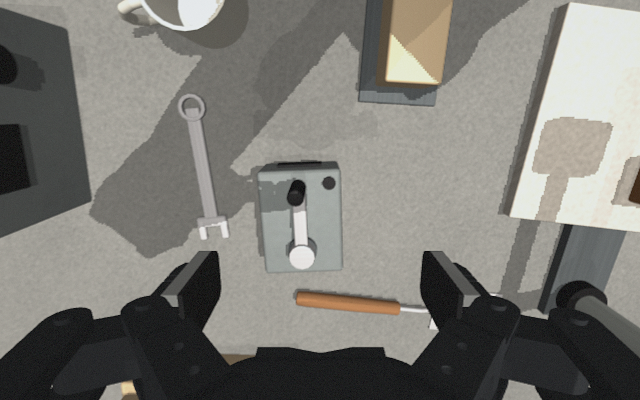

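Pin top is at about (296,197), pivot boss at (301,257); this agrees with the estimates to about 4 px.

Run:
```python
from h import *
print(at("wrist",[(296,197)],.121),at("wrist",[(301,257)],.08),at("wrist",[(301,257)],.09))
b=at("wrist",[(258,170),(341,168),(342,269),(267,271)],.06);print(b, b.mean(0))
go(.554,-.389,.164,183.5)
```

```text
[[ 0.55563793 -0.3879368 ]] [[ 0.63328322 -0.38368938]] [[ 0.62859823 -0.38326038]]
[[ 0.54392045 -0.43284825]
 [ 0.53816915 -0.34476388]
 [ 0.65577876 -0.33687182]
 [ 0.66185776 -0.42337296]] [ 0.59993153 -0.38446423]
t 34.15 pos [ 0.544  -0.3673  0.3432] th -177.8 F [-0.3 -0.6  0.2] w 0.0854 -> shift [-0.061 -0.147  1.195] roll -0.0109
```

>>> jog_arm:
  steps:
    - [1,-0.068,-0.14,0,-0.013]
    - [1,0,0,0,0]
    - [1,0,0,0.24,0]
    - [1,0,0,0.24,0]
    - [1,0,0,0.24,0]
    - [1,0,0,0.24,0]
    - [1,0,0,0.23,0]
    - [1,0,0,0,0]

```text
time_s: 34.82
position: [0.553, -0.3859, 0.1592]
orientation: [-0.033, 0.999, 0.003, -0.003]
contact_force: [-1.2, 1.6, -0.9]
width: 0.0851
gripper_force: 0.0
```

>>> jog_arm:
  steps:
    - [-0.5,0,0,0,0]
    - [-0.5,0,0,0,0]
    - [-0.7,0,0,0,0]
    - [-0.7,0,0,0,0]
    - [-0.7,0,0,0,0]
    - [-1,0,0,0,0]
    - [-1,0,0,0,0]
    - [-1,0,0,0,0]
  force: 25

```text
time_s: 35.48
position: [0.5557, -0.388, 0.1658]
orientation: [-0.033, 0.999, -0.001, 0.001]
contact_force: [-1.4, 1.3, 5.3]
width: 0.0153
gripper_force: 25.0
```

```bash
cat > lev.py <<'E'
from h import *
go(.555,-.388,.164,183.8)
p=manip.read_state()["position"][:2]-[.630,-.3825];print(np.linalg.norm(p),(np.arctan2(p[1],p[0])%6.2832)-np.pi-.066)
E
python3 lev.py
```

```text
t 35.48 pos [ 0.5557 -0.388   0.1658] th -176.2 F [-1.4  1.3  5.3] w 0.0153 -> shift [0.005 0.001 0.012] roll -0.0004
0.0745184885421144 0.008522494480754983
```

>>> jog_arm:
  steps:
    - [-1,-0.0027,-0.0522,0,-0.05]
    - [-1,-0.0027,-0.0522,0,-0.05]
    - [-1,-0.0027,-0.0522,0,-0.05]
    - [-1,-0.0027,-0.0522,0,-0.05]
    - [-1,-0.0027,-0.0522,0,-0.05]
    - [-1,-0.0027,-0.0522,0,-0.05]
    - [-1,-0.0027,-0.0522,0,-0.05]
    - [-1,-0.0027,-0.0522,0,-0.05]

```text
time_s: 36.15
position: [0.5843, -0.4409, 0.1658]
orientation: [-0.439, 0.898, 0.0, 0.001]
contact_force: [0.5, 5.9, 7.3]
width: 0.0152
gripper_force: 25.1
```

>>> jog_arm:
  steps:
    - [-1,-0.0012,-0.0348,0,-0.0333]
    - [-1,-0.0006,-0.0262,0,-0.025]
    - [-1,-0.0002,-0.015,0,-0.014]
    - [-1,0,0,0,0]
    - [-1,0,0,0,0]

```text
time_s: 36.57
position: [0.5935, -0.4468, 0.1658]
orientation: [-0.504, 0.864, 0.0, 0.001]
contact_force: [-1.1, 5.1, 8.3]
width: 0.0152
gripper_force: 25.1
```

```bash
python3 lev.py
```

```text
t 36.57 pos [ 0.5935 -0.4468  0.1658] th -119.5 F [-1.1  5.1  8.3] w 0.0152 -> shift [-0.215  0.416  0.012] roll 0.4723
0.07396314404651101 0.9883935354877653
```

>>> jog_arm:
  steps:
    - [-1,-0.0003,-0.012,0,-0.0115]
    - [-1,0,0,0,0]
    - [-1,0,0,0,0]

```text
time_s: 36.82
position: [0.5944, -0.4472, 0.1658]
orientation: [-0.514, 0.858, 0.001, 0.001]
contact_force: [-3.6, 6.8, 8.2]
width: 0.0147
gripper_force: 25.3
```

>>> jog_arm:
  steps:
    - [-1,-0.0003,-0.01,0,-0.009]
    - [-1,0,0,0,0]
    - [-1,0,0,0,0]

```text
time_s: 37.07
position: [0.5946, -0.4473, 0.1657]
orientation: [-0.522, 0.853, 0.002, -0.0]
contact_force: [-6.6, 9.2, 11.3]
width: 0.0153
gripper_force: 25.7
```

```bash
python3 lev.py
```

```text
t 37.07 pos [ 0.5946 -0.4473  0.1657] th -117.1 F [-6.6  9.2 11.3] w 0.0153 -> shift [-0.231  0.415  0.014] roll 0.4925
0.07380256263676574 1.005056646418624
```

>>> jog_arm:
  steps:
    - [-1,-0.0005,0.0262,0,0.025]
    - [-1,-0.0027,0.0522,0,0.05]
    - [-1,-0.0027,0.0522,0,0.05]
    - [-1,-0.0027,0.0522,0,0.05]
    - [-1,-0.0027,0.0522,0,0.05]
    - [-1,-0.0027,0.0522,0,0.05]
    - [-1,-0.0027,0.0522,0,0.05]
    - [-1,-0.0027,0.0522,0,0.05]

```text
time_s: 37.73
position: [0.5591, -0.405, 0.1658]
orientation: [-0.153, 0.988, 0.0, 0.001]
contact_force: [0.9, 3.4, 6.2]
width: 0.0149
gripper_force: 25.1
```

>>> jog_arm:
  steps:
    - [-1,-0.0027,0.0522,0,0.05]
    - [-1,-0.0027,0.0522,0,0.05]
    - [-1,0,0,0,0]
    - [-1,0,0,0,0]

```text
time_s: 38.07
position: [0.556, -0.3901, 0.1658]
orientation: [-0.052, 0.999, -0.0, 0.001]
contact_force: [-0.4, 2.3, 7.0]
width: 0.0152
gripper_force: 25.1
```

```bash
python3 lev.py
```

```text
t 38.07 pos [ 0.556  -0.3901  0.1658] th -174.0 F [-0.4  2.3  7. ] w 0.0152 -> shift [0.005 0.014 0.012] roll 0.0179
0.0743942865085868 0.03578501607758905
```

>>> jog_arm:
  steps:
    - [0,0,0,0,0]
    - [0.5,0,0,0,0]
    - [1,0,0,0,0]
    - [1,0,0,0,0]
    - [1,0,0,-0.2,0]
    - [1,0,0,-0.27,0]
    - [1,0,0,-0.27,0]
    - [1,0,0,-0.27,0]

```text
time_s: 38.73
position: [0.5549, -0.3904, 0.3166]
orientation: [-0.051, 0.999, 0.0, -0.001]
contact_force: [0.3, -1.6, 0.7]
width: 0.0854
gripper_force: 0.0
```

>>> jog_arm:
  steps:
    - [1,0,0,-0.27,0.045]
    - [1,0,0,-0.27,0.044]
    - [1,0,0,-0.27,0]
    - [1,0,0,-0.14,0]
    - [1,0,0.2,0,0]
    - [1,0,0.24,0,0]
    - [1,0,0,0,0]
    - [1,0,0,0,0]

```text
time_s: 39.4
position: [0.5611, -0.3233, 0.4585]
orientation: [0.041, 0.999, -0.0, 0.0]
contact_force: [-0.8, -1.1, 0.7]
width: 0.0853
gripper_force: 0.0
```

Run:
```python
from h import *
go(.4875,0,.46,175.4)
W=manip.camera("wrist");S=manip.camera("scene");T=manip.camera("top")
cv2.imwrite("pics/s8.png",S[...,::-1]);cv2.imwrite("pics/t8.png",T[...,::-1])
up=lambda i,y,x:cv2.resize(i[y:y+110,x:x+220],(400,200),interpolation=cv2.INTER_CUBIC)
cv2.imwrite("pics/v8.png",np.vstack([cv2.resize(W,(800,500))[:,:,::-1][:390],np.hstack([up(T,160,220),up(S,160,190)])[...,::-1]]))
```

```text
t 39.4 pos [ 0.5611 -0.3233  0.4585] th 175.3 F [-0.8 -1.1  0.7] w 0.0853 -> shift [ 0.664  2.108 -0.011] roll -0.0004
```

View pics/v8.png

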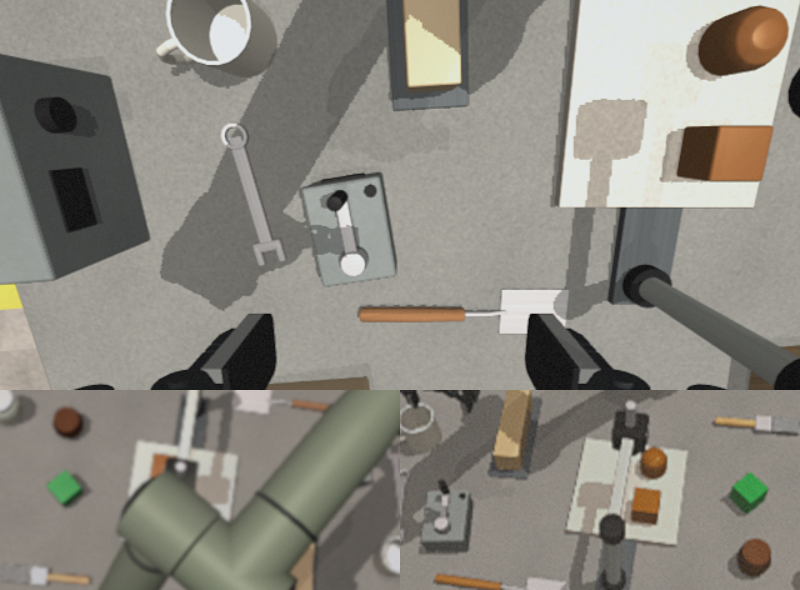

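The lever is back at rest, the glass stands on the board, the brick is on the plate, and the camera is over the centre. Now to swing it clear.

>>> jog_arm:
  steps:
    - [1,0.074,0.234,0,0]
    - [1,0.074,0.234,0,0]
    - [1,0.074,0.234,0,0]
    - [1,0.074,0.234,0,0]
    - [1,0.074,0.234,0,0]
    - [1,0.074,0.234,0,0]
    - [1,0.074,0.234,0,0]
    - [1,0.074,0.234,0,0]

```text
time_s: 40.22
position: [0.4955, -0.0371, 0.4578]
orientation: [0.043, 0.999, -0.0, -0.0]
contact_force: [1.0, 0.6, 0.6]
width: 0.0852
gripper_force: 0.0
```

>>> jog_arm:
  steps:
    - [1,0.074,0.234,0,0]
    - [1,0,0,0,0]
    - [1,0,0,0,0]
    - [1,0,0,0,0]

```text
time_s: 40.55
position: [0.4882, -0.0024, 0.4579]
orientation: [0.042, 0.999, -0.0, 0.0]
contact_force: [0.3, -0.0, -0.5]
width: 0.0851
gripper_force: 0.0
```

Run:
```python
from h import *
go(.4875,0,.37,175.4)
```

```text
t 40.55 pos [ 0.4882 -0.0024  0.4579] th 175.2 F [ 0.3 -0.  -0.5] w 0.0851 -> shift [0.006 0.016 0.586] roll -0.0018
```

>>> jog_arm:
  steps:
    - [1,0.006,0.016,0,0]
    - [1,0,0,0.15,0]
    - [1,0,0,0.15,0]
    - [1,0,0,0.15,0]
    - [1,0,0,0.13,0]
    - [1,0,0,0,0]
    - [1,0,0,0,0]

```text
time_s: 41.13
position: [0.4868, -0.0002, 0.3704]
orientation: [0.043, 0.999, 0.0, -0.001]
contact_force: [-0.2, 0.5, -0.1]
width: 0.0856
gripper_force: 0.0
```

>>> jog_arm:
  steps:
    - [-0.5,0,0,0,0]
    - [-0.5,0,0,0,0]
    - [-0.7,0,0,0,0]
    - [-0.7,0,0,0,0]
    - [-0.7,0,0,0,0]
    - [-1,0,0,0,0]
    - [-1,0,0,0,0]
    - [-1,0,0,0,0]

```text
time_s: 41.8
position: [0.4872, 0.0008, 0.3716]
orientation: [0.042, 0.999, -0.0, 0.001]
contact_force: [-1.2, 0.1, 5.1]
width: 0.0196
gripper_force: 25.0
```

>>> jog_arm:
  steps:
    - [-1,-0.0014,-0.064,0,-0.0208]
    - [-1,-0.0014,-0.064,0,-0.0208]
    - [-1,-0.0056,-0.1278,0,-0.0417]
    - [-1,-0.0056,-0.1278,0,-0.0417]
    - [-1,-0.0056,-0.1278,0,-0.0417]
    - [-1,-0.0056,-0.1278,0,-0.0417]
    - [-1,-0.0056,-0.1278,0,-0.0417]

```text
time_s: 42.38
position: [0.5069, -0.1119, 0.3717]
orientation: [-0.22, 0.975, 0.0, -0.0]
contact_force: [-0.2, 1.1, 5.8]
width: 0.0194
gripper_force: 25.3
```

>>> jog_arm:
  steps:
    - [-1,-0.0056,-0.1278,0,-0.0417]
    - [-1,-0.0056,-0.1278,0,-0.0417]
    - [-1,-0.0056,-0.1278,0,-0.0417]
    - [-1,-0.0056,-0.1278,0,-0.0417]
    - [-1,-0.0056,-0.1278,0,-0.0417]
    - [-1,-0.0056,-0.1278,0,-0.0417]
    - [-1,-0.0056,-0.1278,0,-0.0417]
    - [-1,0,0,0,0]

```text
time_s: 43.05
position: [0.5994, -0.2109, 0.3716]
orientation: [-0.503, 0.864, -0.002, 0.001]
contact_force: [-1.1, -1.7, 7.7]
width: 0.0192
gripper_force: 25.6
```

```bash
python3 ang.py
```

```text
t 43.05 pos [ 0.5994 -0.2109  0.3716] th -119.6 F [-1.1 -1.7  7.7] w 0.0192 -> shift [-0.834  1.337  0.005] roll 0.5414
0.2177929682257858 1.141390472184818
```

Joint is at about 1.14, so the head is clear. Releasing, lifting, and checking once more.

>>> jog_arm:
  steps:
    - [0,0,0,0,0]
    - [0.3,0,0,0,0]
    - [0.5,0,0,0,0]
    - [0.5,0,0,0,0]
    - [0.5,0,0,-0.2,0]
    - [0.7,0,0,-0.2,0]
    - [1,0,0,-0.25,0]
    - [1,0,0,-0.1,0]

```text
time_s: 43.72
position: [0.5969, -0.2081, 0.4885]
orientation: [-0.502, 0.865, -0.002, 0.002]
contact_force: [-0.4, 0.0, 0.8]
width: 0.0853
gripper_force: 0.0
```

>>> jog_arm:
  steps:
    - [1,-0.13,0.2,0,0]
    - [1,-0.13,0.2,0,0]
    - [1,-0.13,0.2,0,0]
    - [1,-0.13,0.2,0,0]
    - [1,0,0,0,0]
    - [1,0,0,0,0]

```text
time_s: 44.22
position: [0.5305, -0.0794, 0.4845]
orientation: [-0.503, 0.864, -0.0, 0.0]
contact_force: [0.8, -0.4, 0.1]
width: 0.0852
gripper_force: 0.0
```

Run:
```python
from h import *
go(.4875,0,.46,175.4)
W=manip.camera("wrist");S=manip.camera("scene")
up=lambda i,y,x:cv2.resize(i[y:y+110,x:x+220],(400,200),interpolation=cv2.INTER_CUBIC)
cv2.imwrite("pics/v9.png",np.hstack([cv2.resize(W,(480,300)),cv2.resize(S[150:270,180:340],(320,300))[:,:,:]])[...,::-1])
```

```text
t 44.22 pos [ 0.5305 -0.0794  0.4845] th -119.6 F [ 0.8 -0.4  0.1] w 0.0852 -> shift [-0.319  0.511  0.162] roll 0.5418
```

View pics/v9.png

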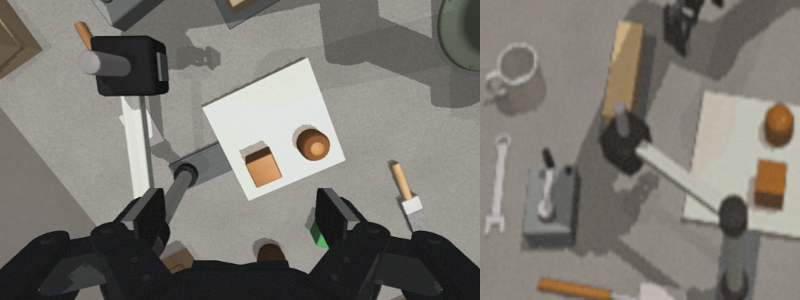

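The camera is clear, both glass pieces stand on the board, the brick is on its plate, and the lever is at rest. Handing in.

```bash
python3 -c "
from plant import manip
print(manip.sign_off())"
```

```text
the job is handed in; nothing more can be done
None
```

The job is done and handed in: the brick is on its plate, the dome and block (the only two glass pieces present) stand on the board, the shutter was tripped with the camera over the board's centre, and the camera is swung clear again.

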